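# Stack a cork platform sole on the pressing jig and weight it with balls from the track

## Task

Press up a cork platform sole: lower every drilled cork layer on the bench over the four pins of the pressing jig, all lying flat on one another, and then the aluminium pressing plate on top of them. After that fetch every steel weight ball in the covered track: push it along the slot and round the bend into the open gap, lift it out there and set it in a free round pocket of the pressing plate. Leave the shoe, hammer and tin alone.

Things in the scene. Friction and masses are not known exactly. Their poses are not given: they have to be found in the camera images.
- jig: Pressing jig, fixed: dark steel base 170 x 74 x 15 mm with four upright steel pins, 7 mm in diameter with round tips, at x = +-60, y = +-19 mm, rising 52 mm above the base's top (tips 67 mm above the bench). Origin: centre of its underside, on the bench; x along the 170 mm length.
- layer0: Drilled cork sole layer, rectangular, 144 x 60 x 12 mm, 50 g, lying flat on the bench at the start (two or three such layers are present; an absent one reads None). Four through holes 12 mm wide at x = +-60, y = +-19 mm. All layers are alike and either way round fits. Origin: centre of the underside; x along the 144 mm length, y along the 60 mm width, z up.
- layer1: Drilled cork sole layer, rectangular, 144 x 60 x 12 mm, 50 g, lying flat on the bench at the start (two or three such layers are present; an absent one reads None). Four through holes 12 mm wide at x = +-60, y = +-19 mm. All layers are alike and either way round fits. Origin: centre of the underside; x along the 144 mm length, y along the 60 mm width, z up.
- layer2: Drilled cork sole layer, rectangular, 144 x 60 x 12 mm, 50 g, lying flat on the bench at the start (two or three such layers are present; an absent one reads None). Four through holes 12 mm wide at x = +-60, y = +-19 mm. All layers are alike and either way round fits. Origin: centre of the underside; x along the 144 mm length, y along the 60 mm width, z up.
- press: Aluminium pressing plate, 144 x 60 x 12 mm, 0.25 kg, flat on the bench; the same four pin holes, and two round through pockets 40 mm wide at x = +-31 mm, y = 0. A ball in a pocket rests on its rim, centre 31.6 mm above the plate's underside. Either way round fits. Origin: centre of the underside; x along the length, z up.
- ball0_center (a point): Centre of one polished hollow steel ball, 56 mm in diameter, about 0.3 kg, slippery (friction about 0.3) (one or two balls are present; an absent one reads None). It starts in the straight run of the track, under the lips. Rolls with some drag and soon stops when not pushed. The axes turn with the ball and mean nothing.
- ball1_center (a point): Centre of another polished hollow steel ball, 56 mm in diameter, about 0.3 kg, slippery (friction about 0.3) (one or two balls are present; an absent one reads None). It starts in the straight run of the track, under the lips. Rolls with some drag and soon stops when not pushed. The axes turn with the ball and mean nothing.
- track: Covered ball track, fixed. Centreline in this frame: straight along +x from (-135, 0) to (0, 0) mm, quarter circle of radius 100 mm about (0, 100) to (100, 100), then along +y to the seat at (100, 150). Walls and lips end at y = 116; beyond is the open gap, with low curbs (13 mm above the bench) 22 to 36 mm either side of the centreline. Origin on the bench under the start of the bend; z up.
- run_start (a point): Point on the bench under the centreline at the track's start. The channel is 61 mm wide, floor 8 mm above the bench; lips over it (59 to 63 mm above the bench) leave a 40 mm slot along the middle: a ball (top 64 mm) cannot be lifted under them, but closed fingers reach down through the slot behind it. The start is open but for a sill 14 mm high, so fingers may stand behind it.
- seat (a point): Floor point under a ball seated in the track's open gap (4 mm above the bench; ball centre then 32 mm). A ball pushed here drops 4 mm over a step and stays; an end stop (top 34 mm above the bench) bounds it 29 mm further on along +y. Axes as the track: grasp the ball across the track (along x), where both sides are free down to the curbs.
- shoe: Black shoe, 270 mm long, on the far side of the bench. Origin: centre of the underside. A bystander: leave it alone.
- hammer: Hammer lying on the far left of the bench, about 260 mm long. Origin: underside. A bystander: leave it alone.
- tin: Closed tin, 72 mm in diameter, 75 mm tall, on the far right of the bench. Origin: centre of the underside. A bystander: leave it alone.

How it is judged:
By the outcome, as a careful person would: the job done as asked, in the order asked, and still so for the second after the job is handed in, with the robot touching nothing.
Of layer0, layer1, layer2 only 2 to 3 are there at a start; the rules pass over those that are not, and their reading is None.
Of ball0, ball1 only 1 to 2 are there at a start; the rules pass over those that are not, and their reading is None.
At some moment in a run one of layer0, layer1, layer2 may be knocked a few centimetres aside while the robot is not near it.
It also fails if it takes over 210 s, if anything falls off the work surface, if the arm or the gripper's body presses on something with over 40 N, if the wrist force passes 120 N, or if a joint passes its speed limit or range.

## Robot

A 6-joint arm with a two-finger parallel gripper is mounted at the origin on the work surface. World frame = base frame: x ahead of the robot, y to its left, z up, the work surface at z = 0. Lengths are in mm, angles in rad, forces in N, time in s.
With the tool pointing down it reaches from about 350 to 925 mm from the base axis. Payload 6.4 kg.
Tool frame: the origin (TCP) lies at the very end of the fingers, on their centre line; the grasp point (between the pads) lies 19 mm behind it; z points along the fingers, y is the line along which they close (so a half turn about z gives the same grasp; the last joint's range is limited). The gripper opens to 94 mm and grips with 3 to 60 N. Pads are 16 mm wide; open, the fingers measure 119 mm over their backs; the gripper's body (75 mm by 177 mm) begins 78 mm behind the grasp point.
Start: joints at [-1.352, 0.245, 1.558, -0, 1.339, -0.174], TCP at [248.81, -600.506, 205.455] pointing down, gripper open.
Joint ranges: [-3.13, 3.13], [-1.02, 2.26], [0.13, 2.54], [-0.95, 4.09], [0.21, 2.88], [-2.74, 2.74]. Speed limits (rad/s): [2.57, 2.57, 3.14, 3.14, 3.14, 3.14].

## Interface

Orientations are given as a 3x3 rotation matrix whose columns are the frame's x, y, z axes.
In Python, from plant import arm gives the robot as it stands. The module is installed in compiled form; this text tells all that it offers.
- The arm moves only by the shell command python3 -m pendant 'ROWS' [OPENING] [FORCE]. ROWS is JSON, a list of rows, each an object of numbers: "dx", "dy", "dz": the shift along the tool's x, y, z in m; "roll": the turn about the tool's z in rad. In form: [{"dx": .., "dy": .., "dz": .., "roll": ..}, ...]. A call has 1 to 8 rows; each row is the pose to reach, as a shift and turn from the pose commanded when the call began, along the tool's axes at that moment; what a row does not reach only later rows make up. A row lasts 1/8 s, in which the tool goes at most 62.5 mm and 10.7 degrees, less where a joint would pass 70% of its speed; a pose out of reach is approached as far as the arm can. A call with a gripper value outside its range is refused whole. OPENING is the closure, from 0 (fully open) to 1 (shut), set as the call begins (- or left out, the last holds). The fingers move at their own pace and stop on an object; FORCE is the grip in N (left out, the last holds). Time passes only in rows, so rows that repeat a pose let the fingers close. It gives the time, the measured TCP pose, the force, the opening and the grip force at its end, in the units of the state.
- arm.get_obs(): the state, without advancing time (a new reading comes with each control period).
- arm.grab_frame(name): name is "side" or "top" or "wrist"; returns a dict with "frame" (420x560x3 uint8, red, green, blue), "range_z" (420x560 float32, mm along the optical axis (not along the pixel's ray), 0 where there is no reading), "camera_matrix" (3x3 intrinsics, pixels), "view" (4x4, takes a point from world to camera coordinates). Camera axes: x right, y down, z forward; pixel columns grow to the right and rows downward; lengths in mm; the calibration is good to about 2 mm. A picture is of the moment at which its call begins.
- arm.close_job(): hands the job in; it is judged then, once.
The state is a dict: "time_s": time; "joint_positions": joint angles; "qd": joint speeds; "joint_torque": joint torques, N m; "ee_pos": TCP position; "tool_rot": TCP orientation; "contact_force": force on the tool from outside, world axes, zero at the start; "ft_torque": the same for the moment, N m; "width": finger opening in mm; "finger_force": force on a finger pad.
Only numpy, scipy, OpenCV 4.12 (cv2) and the standard library are available. Lean on these libraries where they do the work, as an engineer would, in place of code of your own. Each camera call takes 0.05 s, during which the arm holds its last target. There are 200 camera calls.

## Working session

There is one attempt and no reset: what is moved stays moved. The work goes in short steps, Python scripts to look and compute and a shell command to move; the robot and the scene stay as the last step left them, time stands still between calls to the robot, and variables do not carry over. Pictures are saved under pics/ and viewed, at most 14 in all, crops included, and the job is handed in when it is done.

```bash
mkdir -p pics; cat > h.py <<'E'
import numpy as np, cv2
from plant import arm
def grab(n,save=None):
    f=arm.grab_frame(n)
    if save: cv2.imwrite(f'pics/{save}.png',f['frame'][:,:,::-1])
    return f
def ray(f,uv,z):
    "pixels -> world points on plane height z"
    K,V=f['camera_matrix'],f['view']; R,t=V[:3,:3],V[:3,3]; c=-R.T@t
    uv=np.atleast_2d(uv).astype(float)
    d=(R.T@np.linalg.inv(K)@np.c_[uv,np.ones(len(uv))].T).T
    return c+d*((z-c[2])/d[:,2])[:,None]
def cloud(f):
    K,V=f['camera_matrix'],f['view']; Z=f['range_z']; v,u=np.indices(Z.shape)
    P=np.stack([(u-K[0,2])*Z/K[0,0],(v-K[1,2])*Z/K[1,1],Z],-1)
    W=(P-V[:3,3])@V[:3,:3]; W[Z==0]=np.nan
    return W
def proj(f,P):
    P=np.atleast_2d(P); c=(f['view'][:3,:3]@P.T).T+f['view'][:3,3]; p=(f['camera_matrix']@c.T).T
    return p[:,:2]/p[:,2:]
E
python3 - <<'E'
from h import *
np.set_printoptions(precision=3,suppress=True)
for n in('top','side'):
    f=grab(n,n+'0'); print(n,f['camera_matrix'].tolist(),f['view'].tolist())
o=arm.get_obs(); print(o)
E
```

```text
top [[502.6227103394325, 0.0, 280.1400173937928], [0.0, 502.6227103394325, 210.35000866588058], [0.0, 0.0, 1.0]] [[-0.004856478460595689, -0.9997614308997512, 0.02129544322722014, -18.49493751305062], [-0.9960906168510617, 0.002958070833836112, -0.08828778419585154, 562.1590272282326], [0.08820372802910892, -0.021640958902599358, -0.9958673462161228, 1288.917247827355], [0.0, 0.0, 0.0, 1.0]]
side [[504.0857147059583, 0.0, 272.0987094467814], [0.0, 504.0857147059583, 203.85119495823363], [0.0, 0.0, 1.0]] [[-0.9235161338672243, -0.3830630732216252, -0.019509803200919686, 538.972039163339], [-0.20946630108850267, 0.5463002802480599, -0.8109746435673509, 159.87233830498323], [0.3213126502259684, -0.744861521180209, -0.5847559277765975, 1088.9500041355134], [0.0, 0.0, 0.0, 1.0]]
{'time_s': 0.1, 'joint_positions': array([-1.352,  0.246,  1.559, -0.   ,  1.339, -0.174]), 'qd': array([ 0.002, -0.002, -0.002, -0.   , -0.002,  0.002]), 'joint_torque': array([  0.001, -41.691, -31.553,   0.069,   0.031,  -0.   ]), 'ee_pos': array([ 248.702, -599.951,  204.467]), 'tool_rot': array([[ 0.924,  0.383, -0.   ],
       [ 0.383, -0.924,  0.002],
       [ 0.   , -0.002, -1.   ]]), 'contact_force': array([-0.375,  0.629, -0.279]), 'ft_torque': array([-0.022, -0.037,  0.027]), 'finger_force': 0.0, 'width': 94.29553170035464}
```

View pics/top0.png

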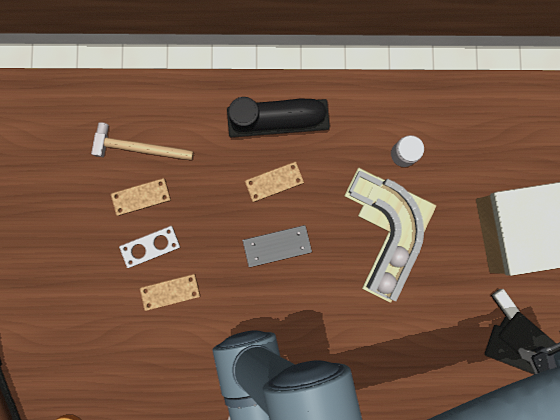

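View pics/side0.png

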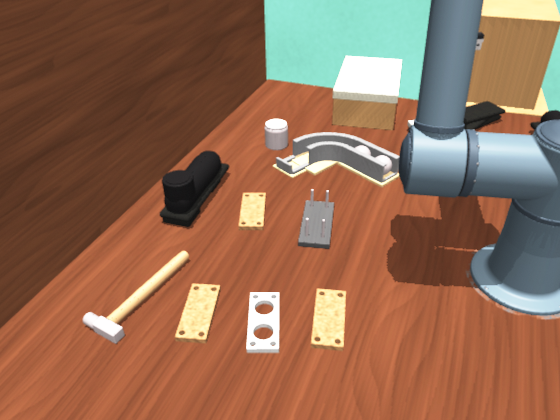

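The top view shows cork layers at (140,197), (275,181) and (170,292), the press plate at (150,246), the jig at (278,246), balls at (399,257) and (388,283), and the track gap at (365,188). The side view agrees: three layers and two balls.

```bash
cat >> h.py <<'E'
def rects(f,mask,z,amin=600,L=None):
    "oriented rectangles (world) of mask blobs, traced on plane z"
    out=[]
    for c in cv2.findContours(mask.astype(np.uint8),cv2.RETR_EXTERNAL,cv2.CHAIN_APPROX_NONE)[0]:
        if cv2.contourArea(c)<amin: continue
        w=ray(f,c[:,0,:],z)[:,:2].astype(np.float32)
        (cx,cy),(a,b),t=cv2.minAreaRect(w)
        if a<b: a,b,t=b,a,t+90
        out.append((cx,cy,a,b,(t+90)%180-90,cv2.boundingRect(c)))
    return out
def go(x,y,z,yaw=None):
    "shift needed in tool axes; yaw (deg) = world direction of closing line (tool y), mod 180"
    o=arm.get_obs(); R=o['tool_rot']; d=R.T@(np.array([x,y,z])-o['ee_pos'])/1000
    cur=np.degrees(np.arctan2(R[1,1],R[0,1])); r=0
    if yaw is not None: r=-((yaw-cur+90)%180-90)
    print('dx %.4f dy %.4f dz %.4f roll %.4f'%(*d,np.radians(r)),'j6',o['joint_positions'][5].round(2), 'tcp',o['ee_pos'].round(1),'yaw',cur.round(1))
E
python3 - <<'E'
from h import *
f=grab('top'); W=cloud(f); hsv=cv2.cvtColor(f['frame'],cv2.COLOR_RGB2HSV)
for p in[(140,197),(170,292),(275,181),(120,246),(278,246),(254,243),(399,257),(388,283),(400,150),(60,300),(383,294)]:
    print(p,hsv[p[1],p[0]],W[p[1],p[0]].round(1))
H,S,V=cv2.split(hsv); zz=W[...,2]
cork=(H>10)&(H<25)&(S>80)&(V>140)
roi=np.zeros_like(cork);roi[160:315,80:335]=1
cork=cv2.morphologyEx((cork&roi).astype(np.uint8),cv2.MORPH_CLOSE,np.ones((3,3)))
for r in rects(f,cork,12): print('cork',np.round(r[:5],1),r[5])
for r in rects(f,cv2.morphologyEx(((S<40)&roi&(V>150)).astype(np.uint8),cv2.MORPH_CLOSE,np.ones((3,3))),12): print('press',np.round(r[:5],1),r[5])
for r in rects(f,(S<60)&roi&(V<150)&(V>50),15): print('jig',np.round(r[:5],1),r[5])
# track: cloud above bench in region
t=(zz>50)&(zz<75); t[:,:335]=0;t[:,450:]=0;t[:160]=0;t[310:]=0
v,u=np.nonzero(t); print(len(v))
cv2.imwrite('pics/trk.png',cv2.resize(f['frame'][155:310,330:445,::-1],None,fx=5,fy=5)[:600] if 0 else cv2.resize(f['frame'][160:308,335:445,::-1],None,fx=4,fy=4))
E
```

```text
(140, 197) [ 17 100 205] [599.2 346.9  15. ]
(170, 292) [ 16 103 201] [351.6 265.8  10.4]
(275, 181) [ 16 102 202] [641.   -7.7  15.4]
(120, 246) [105   5 215] [471.5 401.2  -2.4]
(278, 246) [ 90   4 132] [469.3 -14.9  13.2]
(254, 243) [60  3 79] [477.5  48.   12.5]
(399, 257) [ 60   1 218] [ 439.3 -319.9   64. ]
(388, 283) [ 15   2 218] [ 374.6 -289.5   67.7]
(400, 150) [105   5 224] [ 713.5 -329.2   65.4]
(60, 300) [ 10 138 120] [331.9 553.2  -2.6]
(383, 294) [ 23   6 185] [ 343.  -288.6   12.7]
cork [351.4 268.2 146.2  61.9 -76.3] (140, 274, 60, 37)
cork [601.4 348.4 145.2  61.4 -73.5] (111, 178, 59, 38)
cork [641.4  -4.9 146.3  61.1 -69.5] (245, 162, 59, 40)
press [469.9 321.5 146.   61.3 -68.3] (119, 226, 61, 42)
jig [470.2 -11.6 170.3  73.7 -76.9] (242, 225, 70, 42)
2282
```

View pics/trk.png

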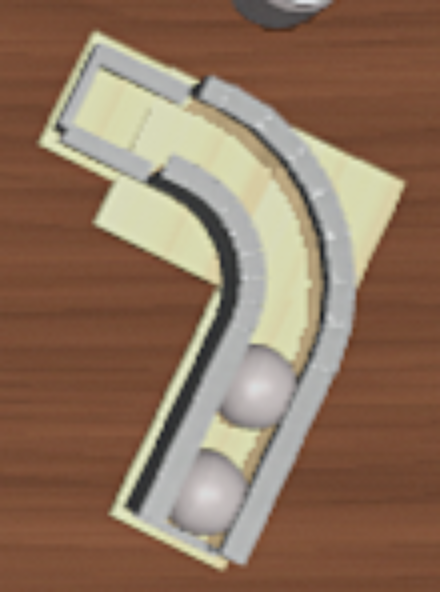

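The crop shows the track start at the lower right with balls at (207,490) and (257,387), bending left to the gap at about (110,105) with its end stop at about (80,95). First I move above the jig and layer 2 for a close look.

```bash
python3 - <<'E'
from h import *
go(560,-10,330,20.5)
E
```

```text
dx 0.5135 dy -0.4261 dz -0.1246 roll -1.5358 j6 -0.17 tcp [ 248.7 -600.   204.6] yaw -67.5
```

```bash
A='{"dx":0.513,"dy":-0.426,"dz":-0.125,"roll":-1.536}'; python3 -m pendant '[{"dx":0.0,"dy":-0.1,"dz":-0.06,"roll":-0.187},{"dx":0.05,"dy":-0.15,"dz":-0.125,"roll":-0.37},{"dx":0.513,"dy":-0.426,"dz":-0.125,"roll":-1.536},{"dx":0.513,"dy":-0.426,"dz":-0.125,"roll":-1.536},{"dx":0.513,"dy":-0.426,"dz":-0.125,"roll":-1.536},{"dx":0.513,"dy":-0.426,"dz":-0.125,"roll":-1.536},{"dx":0.513,"dy":-0.426,"dz":-0.125,"roll":-1.536},{"dx":0.513,"dy":-0.426,"dz":-0.125,"roll":-1.536}]' 0
python3 - <<'E'
from h import *
go(560,-10,330,20.5)
E
```

```text
time_s: 1.15
ee_pos: [439.6, -190.5, 311.3]
tool_rot: [[-0.317, 0.948, 0.0], [0.948, 0.317, -0.0], [-0.0, 0.0, -1.0]]
contact_force: [0.8, -1.2, 0.8]
width: 94.4
finger_force: 0.0
dx 0.1330 dy 0.1715 dz -0.0187 roll -0.0349 j6 -0.97 tcp [ 439.6 -190.5  311.3] yaw 18.5
```

```bash
python3 -m pendant '[{"dx":0.133,"dy":0.171,"dz":-0.019,"roll":-0.035},{"dx":0.133,"dy":0.171,"dz":-0.019,"roll":-0.035},{"dx":0.133,"dy":0.171,"dz":-0.019,"roll":-0.035},{"dx":0.133,"dy":0.171,"dz":-0.019,"roll":-0.035},{"dx":0.133,"dy":0.171,"dz":-0.019,"roll":-0.035},{"dx":0.133,"dy":0.171,"dz":-0.019,"roll":-0.035}]' 0
python3 - <<'E'
from h import *
go(641,-5,120,20.5)
f=grab('wrist','w1'); print(f['view'].round(3).tolist(),arm.get_obs()['ee_pos'])
print(proj(f,[[470,-12,15],[641,-5,12]]))
E
```

```text
time_s: 1.9
ee_pos: [559.5, -13.4, 329.8]
tool_rot: [[-0.344, 0.939, -0.001], [0.939, 0.344, -0.0], [0.0, -0.001, -1.0]]
contact_force: [-0.1, 1.5, -0.6]
width: 93.6
finger_force: 0.0
dx -0.0202 dy 0.0796 dz 0.2097 roll -0.0062 j6 -0.58 tcp [559.5 -13.4 329.8] yaw 20.1
[[0.939, 0.344, -0.001, -519.603], [0.333, -0.91, 0.248, -254.767], [0.084, -0.233, -0.969, 461.243], [0.0, 0.0, 0.0, 1.0]] [559.40848549 -13.69768752 329.88173001]
[[213.64559047 140.704417  ]
 [336.91512316 179.79185778]]
```

View pics/w1.png

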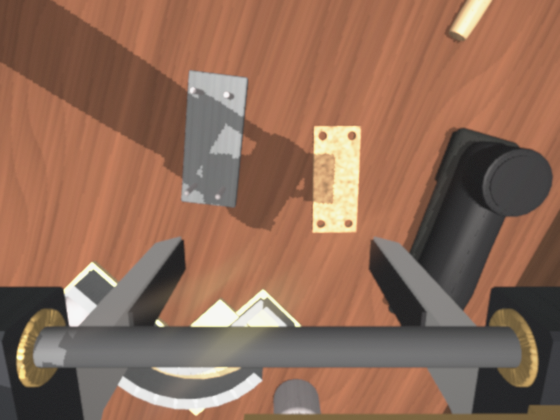

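The wrist view shows the jig at about (215,140), with pins near (193,90), (228,95), (190,192), (218,197), and the cork layer at (337,180). I measure both.

```bash
cat >> h.py <<'E'
def corkmask(f):
    H,S,V=cv2.split(cv2.cvtColor(f['frame'],cv2.COLOR_RGB2HSV))
    m=((H>14)&(H<28)&(S>70)&(V>90)).astype(np.uint8)
    return cv2.morphologyEx(m,cv2.MORPH_CLOSE,np.ones((5,5)))
def jigmask(f):
    H,S,V=cv2.split(cv2.cvtColor(f['frame'],cv2.COLOR_RGB2HSV))
    return cv2.morphologyEx(((S<50)&(V>30)&(V<200)).astype(np.uint8),cv2.MORPH_OPEN,np.ones((3,3)))
E
python3 - <<'E'
from h import *
f=grab('wrist')
for r in rects(f,corkmask(f)[:235],12): print('cork',np.round(r[:5],1),r[5])
for r in rects(f,jigmask(f)[:235],15): print('jig',np.round(r[:5],1),r[5])
W=cloud(f); m=(W[...,2]>45)&(W[...,2]<90); m[235:]=0
m[:,350:]=0
n,l,s,c=cv2.connectedComponentsWithStats(m.astype(np.uint8))
for i in range(1,n):
    if s[i,4]>5: print('pin',s[i],ray(f,c[i],65).round(1), np.nanmean(W[l==i],0).round(1))
t=grab('top')
go(641,-5,120,20.5)
E
```

```text
cork [640.   -6.8 144.8  61.6 -68.8] (313, 126, 48, 107)
jig [840.   47.  152.7 150.    7.4] (418, 129, 134, 106)
jig [469.3 -13.3 169.1  74.1 -76.9] (182, 70, 66, 137)
pin [190  87   9   7  51] [[438.3  41.   65. ]] [437.6  40.9  61.5]
pin [223  91   8   7  42] [[474.6  49.5  65. ]] [474.3  49.5  63.1]
pin [184 187   9   8  52] [[465.1 -73.3  65. ]] [464.4 -74.6  60.2]
pin [215 190   8   9  46] [[501.2 -64.9  65. ]] [500.9 -65.9  61. ]
dx -0.0196 dy 0.0796 dz 0.2101 roll -0.0075 j6 -0.58 tcp [559.5 -13.9 330.1] yaw 20.1
```

```bash
python3 -m pendant '[{"dx":-0.020,"dy":0.079,"dz":0.05,"roll":-0.013},{"dx":-0.020,"dy":0.079,"dz":0.11,"roll":-0.013},{"dx":-0.020,"dy":0.079,"dz":0.17,"roll":-0.013},{"dx":-0.020,"dy":0.079,"dz":0.21,"roll":-0.013},{"dx":-0.020,"dy":0.079,"dz":0.21,"roll":-0.013},{"dx":-0.020,"dy":0.079,"dz":0.21,"roll":-0.013},{"dx":-0.020,"dy":0.079,"dz":0.21,"roll":-0.013}]' 0
python3 - <<'E'
from h import *
f=grab('wrist','w2')
for r in rects(f,corkmask(f),12): print('cork',np.round(r[:5],1),r[5])
go(640.5,-6,3,20.9)
E
```

```text
time_s: 2.92
ee_pos: [643.2, -5.0, 124.2]
tool_rot: [[-0.357, 0.934, 0.006], [0.934, 0.357, -0.001], [-0.003, 0.005, -1.0]]
contact_force: [0.0, -0.8, 0.3]
width: 93.8
finger_force: 0.0
cork [ 825.6 -153.3  297.6   15.9   20.6] (244, 405, 316, 15)
cork [890.4 -56.   87.   36.7 -51.4] (489, 309, 50, 78)
cork [ 492.8 -205.7   85.6   36.4  -86.2] (16, 309, 49, 78)
cork [639.6  -6.5 143.9  61.  -69.3] (233, 109, 80, 176)
dx 0.0001 dy -0.0033 dz 0.1208 roll 0.0000 j6 -0.55 tcp [642.9  -4.8 123.8] yaw 20.9
```

View pics/w2.png

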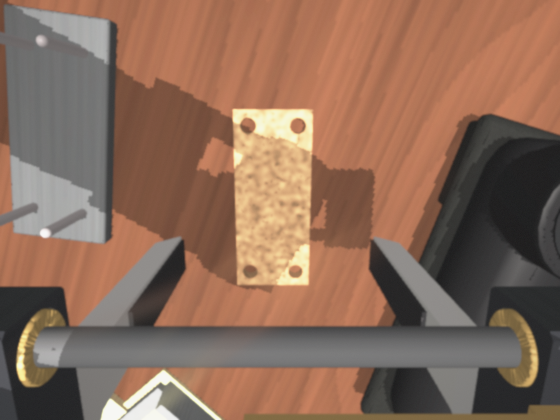

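The layer lies squarely between the fingers at (273,197), its size reads 144 x 61 and nothing is in the fingers' way. I descend and grip.

```bash
python3 -m pendant '[{"dx":0.0,"dy":-0.0035,"dz":0.05},{"dx":0.0,"dy":-0.0035,"dz":0.10},{"dx":0.0,"dy":-0.0035,"dz":0.118},{"dx":0.0,"dy":-0.0035,"dz":0.120},{"dx":0.0,"dy":-0.0035,"dz":0.120},{"dx":0.0,"dy":-0.0035,"dz":0.120}]' 0
python3 - <<'E'
from h import *
go(639.7,-6.4,3,20.8)
E
python3 -m pendant '[{"dx":0.0},{"dx":0.0},{"dx":0.0},{"dx":0.0},{"dx":0.0},{"dx":0.0}]' 0.5 15
python3 -m pendant '[{"dx":0.0},{"dx":0.0},{"dx":0.0},{"dz":-0.05},{"dz":-0.11},{"dz":-0.14},{"dz":-0.14},{"dz":-0.14}]'
python3 - <<'E'
from h import *
go(469.8,-12.4,130,13.1)
E
```

```text
dx 0.0000 dy -0.0042 dz 0.1207 roll 0.0018 j6 -0.55 tcp [642.9  -4.8 123.8] yaw 20.9
dx 0.0547 dy -0.1644 dz -0.0072 roll 0.1362 j6 -0.55 tcp [642.9  -4.8 123.8] yaw 20.9$[0]: bad value
$[0]: bad value
$[0]: bad value
```

```bash
python3 -m pendant '[{"dx":0.0,"dy":-0.0035,"dz":0.05,"roll":0},{"dx":0.0,"dy":-0.0035,"dz":0.10,"roll":0},{"dx":0.0,"dy":-0.0035,"dz":0.118,"roll":0},{"dx":0.0,"dy":-0.0035,"dz":0.120,"roll":0},{"dx":0.0,"dy":-0.0035,"dz":0.120,"roll":0},{"dx":0.0,"dy":-0.0035,"dz":0.120,"roll":0}]' 0
python3 - <<'E'
from h import *
go(639.7,-6.4,3,20.8)
E
```

```text
time_s: 3.72
ee_pos: [638.9, -5.7, 1.8]
tool_rot: [[-0.357, 0.934, 0.003], [0.934, 0.357, -0.0], [-0.001, 0.002, -1.0]]
contact_force: [-0.9, 0.5, -0.1]
width: 93.7
finger_force: 0.0
dx -0.0009 dy 0.0005 dz -0.0012 roll 0.0021 j6 -0.55 tcp [638.9  -5.7   1.8] yaw 20.9
```

```bash
python3 -m pendant '[{"dx":0,"dy":0,"dz":-0.001,"roll":0},{"dx":0,"dy":0,"dz":-0.001,"roll":0},{"dx":0,"dy":0,"dz":-0.001,"roll":0},{"dx":0,"dy":0,"dz":-0.001,"roll":0},{"dx":0,"dy":0,"dz":-0.001,"roll":0},{"dx":0,"dy":0,"dz":-0.001,"roll":0}]' 0.6 15
python3 -m pendant '[{"dx":0,"dy":0,"dz":0,"roll":0},{"dx":0,"dy":0,"dz":-0.05,"roll":0},{"dx":0,"dy":0,"dz":-0.11,"roll":0},{"dx":0,"dy":0,"dz":-0.125,"roll":0},{"dx":0,"dy":0,"dz":-0.125,"roll":0},{"dx":0,"dy":0,"dz":-0.125,"roll":0}]'
python3 - <<'E'
from h import *
go(469.8,-12.4,130,13.1)
f=grab('wrist','w3')
E
```

```text
time_s: 4.47
ee_pos: [637.8, -5.5, 1.2]
tool_rot: [[-0.357, 0.934, 0.0], [0.934, 0.357, 0.0], [0.0, 0.0, -1.0]]
contact_force: [-0.2, 0.5, 0.5]
width: 60.2
finger_force: 15.0
time_s: 5.22
ee_pos: [636.1, -5.3, 123.5]
tool_rot: [[-0.357, 0.934, -0.004], [0.934, 0.357, 0.001], [0.002, -0.004, -1.0]]
contact_force: [-0.5, -0.7, -0.2]
width: 59.9
finger_force: 15.0
dx 0.0527 dy -0.1579 dz -0.0058 roll 0.1363 j6 -0.55 tcp [636.1  -5.3 123.5] yaw 20.9
```

View pics/w3.png

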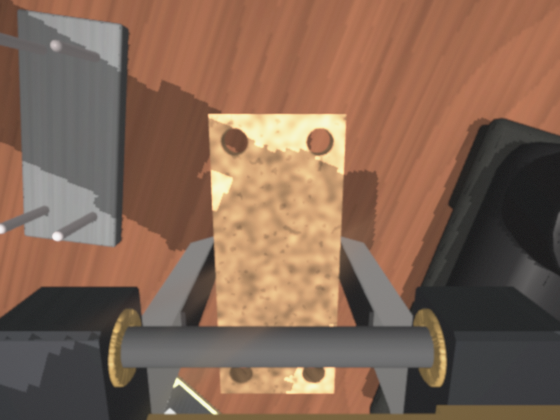

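The held layer fills the view at (275,255), with its front holes at (235,141) and (320,141). I work out its offset from the TCP and the shift to the jig.

```bash
cat >> h.py <<'E'
def held(f,tcp,R,up=10):
    "tool-frame position of the front holes of a held plate whose top is `up` mm above the tcp"
    m=corkmask(f)
    g=cv2.cvtColor(f['frame'],cv2.COLOR_RGB2GRAY)
    P={}
    z=tcp[2]+up
    for u0 in [(235,141),(320,141)]:
        x,y=u0; w=g[y-18:y+18,x-20:x+20]; d=(w<w.min()+45).astype(np.uint8)
        n,l,s,c=cv2.connectedComponentsWithStats(d); i=1+np.argmax(s[1:,4])
        p=ray(f,c[i]+[x-20,y-18],z-2)[0]; print('hole',s[i],(R.T@(p-tcp)).round(1))
E
python3 - <<'E'
from h import *
f=grab('wrist'); o=arm.get_obs(); R,t=o['tool_rot'],o['ee_pos']
held(f,t,R,11)
m=corkmask(f); m[300:]=0
v,u=np.nonzero(m[:200]); e=[R.T@(ray(f,(x,np.nonzero(m[:,x])[0][0]),t[2]+11)[0]-t) for x in range(220,340,20)]
print(np.round(e,1))
r=m[170]; xs=np.nonzero(r[150:400])[0]+150; print([ (R.T@(ray(f,(x,170),t[2]+11)[0]-t)).round(1) for x in (xs[0],xs[-1])])
go(469.8,-12.4,130,13.1)
E
```

```text
hole [  6   5  27  28 543] [ 58.1 -20.2  -8.8]
hole [  7   7  26  25 345] [57.4 18.5 -8.9]
[[ 70.1 -25.7 -10.7]
 [ 70.1 -17.  -10.8]
 [ 69.6  -8.3 -10.8]
 [ 70.    0.5 -10.8]
 [ 70.    9.2 -10.9]
 [ 70.   17.9 -10.9]]
[array([ 45.4, -30.7, -10.8]), array([ 45.4,  29. , -11. ])]
dx 0.0528 dy -0.1580 dz -0.0058 roll 0.1363 j6 -0.55 tcp [636.2  -5.3 123.5] yaw 20.9
```

```bash
python3 -m pendant '[{"dx":0.027,"dy":-0.06,"dz":0,"roll":0.136},{"dx":0.054,"dy":-0.12,"dz":0,"roll":0.136},{"dx":0.054,"dy":-0.158,"dz":0.01,"roll":0.136},{"dx":0.054,"dy":-0.158,"dz":0.01,"roll":0.136},{"dx":0.054,"dy":-0.158,"dz":0.01,"roll":0.136},{"dx":0.054,"dy":-0.158,"dz":0.01,"roll":0.136},{"dx":0.054,"dy":-0.158,"dz":0.01,"roll":0.136}]'
python3 - <<'E'
from h import *
go(469.4,-10.6,90,13.1)
f=grab('wrist','w4')
E
```

```text
time_s: 6.2
ee_pos: [471.8, -11.5, 116.5]
tool_rot: [[-0.227, 0.974, 0.0], [0.974, 0.227, -0.0], [-0.0, 0.0, -1.0]]
contact_force: [0.2, 0.1, -0.3]
width: 59.7
finger_force: 15.0
dx 0.0015 dy -0.0022 dz 0.0265 roll 0.0008 j6 -0.49 tcp [471.8 -11.5 116.5] yaw 13.1
```

View pics/w4.png

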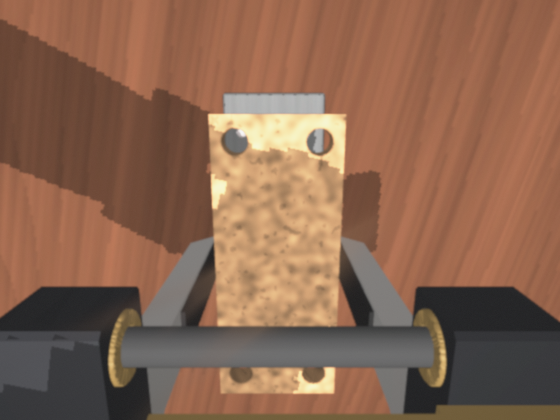

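The layer is above the jig with the base's far edge just beyond it at (275,100), and grey shows through both holes. I correct and lower, watching the force.

```bash
python3 -m pendant '[{"dx":0.0015,"dy":-0.002,"dz":0.01,"roll":0},{"dx":0.0015,"dy":-0.002,"dz":0.03,"roll":0},{"dx":0.0015,"dy":-0.002,"dz":0.039,"roll":0},{"dx":0.0015,"dy":-0.002,"dz":0.039,"roll":0},{"dx":0.0015,"dy":-0.002,"dz":0.039,"roll":0}]'
python3 - <<'E'
from h import *
go(469.4,-10.6,60,13.1)
f=grab('wrist'); F=f['frame'][100:200,190:370,::-1]
g=grab('side'); p=proj(g,[[470,-12,60]])[0].astype(int); print(p)
G=g['frame'][p[1]-50:p[1]+50,p[0]-60:p[0]+60,::-1]
a=cv2.resize(F,None,fx=2.5,fy=2.5); b=cv2.resize(G,None,fx=2.5,fy=2.5)
cv2.imwrite('pics/c1.png',np.hstack([a,b]))
E
```

```text
time_s: 6.88
ee_pos: [469.0, -10.6, 77.7]
tool_rot: [[-0.227, 0.974, 0.001], [0.974, 0.227, -0.0], [-0.0, 0.001, -1.0]]
contact_force: [0.2, 1.1, -0.7]
width: 59.8
finger_force: 15.0
dx -0.0001 dy 0.0003 dz 0.0177 roll 0.0003 j6 -0.49 tcp [469.  -10.6  77.7] yaw 13.1
[317 206]
```

View pics/c1.png

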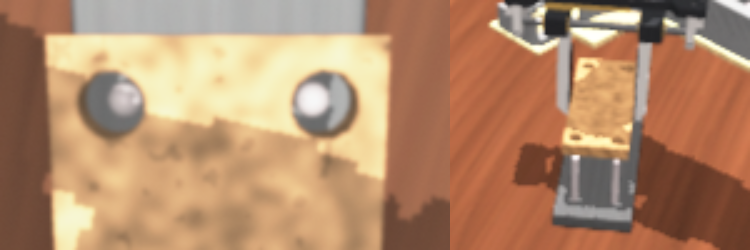

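The pins show centred left to right inside both front holes, at crop (124,98) and (313,99); the side view shows the layer just above the pins. I check the pin tips numerically.

```bash
python3 - <<'E'
from h import *
f=grab('wrist'); o=arm.get_obs(); R,t=o['tool_rot'],o['ee_pos']
for uv,z in [((239.6,139.2),66),((315.2,139.6),66),((234.8,141.2),t[2]+10),((320,141.2),t[2]+10)]: print((R.T@(ray(f,uv,z)[0]-t)).round(1))
E
python3 -m pendant '[{"dx":0,"dy":0,"dz":0.01,"roll":0},{"dx":0,"dy":0,"dz":0.02,"roll":0},{"dx":0,"dy":0,"dz":0.02,"roll":0}]'
```

```text
[ 57.2 -19.6  11.8]
[57.  18.5 11.9]
[ 58.  -19.6 -10.1]
[ 58.   18.5 -10. ]
time_s: 7.4
ee_pos: [467.5, -10.2, 55.8]
tool_rot: [[-0.227, 0.974, -0.003], [0.974, 0.227, 0.001], [0.001, -0.002, -1.0]]
contact_force: [0.1, -0.2, -0.4]
width: 59.9
finger_force: 15.0
```

Pins and holes agree within 1 mm and the layer slid on without force. I lower it the rest of the way.

```bash
python3 -m pendant '[{"dx":0,"dy":0,"dz":0.015,"roll":0},{"dx":0,"dy":0,"dz":0.030,"roll":0},{"dx":0,"dy":0,"dz":0.037,"roll":0},{"dx":0,"dy":0,"dz":0.037,"roll":0},{"dx":0,"dy":0,"dz":0.037,"roll":0}]'
python3 -m pendant '[{"dx":0,"dy":0,"dz":0,"roll":0},{"dx":0,"dy":0,"dz":0,"roll":0},{"dx":0,"dy":0,"dz":0,"roll":0},{"dx":0,"dy":0,"dz":-0.05,"roll":0},{"dx":0,"dy":0,"dz":-0.11,"roll":0},{"dx":0,"dy":0,"dz":-0.16,"roll":0},{"dx":0,"dy":0,"dz":-0.16,"roll":0}]' 0
python3 - <<'E'
from h import *
f=grab('top')
m=corkmask(f);m[:160]=0;m[315:]=0;m[:,335:]=0;m[:,:80]=0
for r in rects(f,m,12): print('cork',np.round(r[:5],1),r[5])
W=cloud(f); print('jig z',np.nanmedian(W[235:250,265:290,2]))
go(469.4,-10.6,60,13.1)
E
```

```text
time_s: 8.02
ee_pos: [469.0, -10.6, 20.5]
tool_rot: [[-0.227, 0.974, 0.001], [0.974, 0.227, -0.0], [-0.0, 0.001, -1.0]]
contact_force: [-0.2, -0.1, -0.5]
width: 59.7
finger_force: 15.0
time_s: 8.9
ee_pos: [471.5, -11.2, 185.1]
tool_rot: [[-0.227, 0.974, 0.01], [0.974, 0.227, -0.003], [-0.005, 0.009, -1.0]]
contact_force: [-0.2, 0.4, -1.0]
width: 93.8
finger_force: 0.0
cork [352.  267.1 146.   61.3 -76.2] (140, 274, 60, 37)
cork [601.3 347.3 146.3  62.2 -73.6] (111, 178, 60, 38)
jig z 503.4576915410499
dx 0.0005 dy -0.0008 dz 0.1221 roll 0.0004 j6 -0.49 tcp [469.8 -10.8 182.1] yaw 13.1
```

```bash
python3 - <<'E'
from h import *
go(352,267,125,13.8)
E
```

```text
dx 0.2974 dy -0.0518 dz 0.0563 roll -0.0118 j6 -0.49 tcp [469.8 -10.8 182.1] yaw 13.1
```

```bash
python3 -m pendant '[{"dx":0.06,"dy":-0.012,"dz":0,"roll":-0.012},{"dx":0.297,"dy":-0.052,"dz":0.05,"roll":-0.012},{"dx":0.297,"dy":-0.052,"dz":0.056,"roll":-0.012},{"dx":0.297,"dy":-0.052,"dz":0.056,"roll":-0.012},{"dx":0.297,"dy":-0.052,"dz":0.056,"roll":-0.012},{"dx":0.297,"dy":-0.052,"dz":0.056,"roll":-0.012},{"dx":0.297,"dy":-0.052,"dz":0.056,"roll":-0.012},{"dx":0.297,"dy":-0.052,"dz":0.056,"roll":-0.012}]'
python3 -m pendant '[{"dx":0,"dy":0,"dz":0,"roll":0},{"dx":0,"dy":0,"dz":0,"roll":0}]'
python3 - <<'E'
from h import *
f=grab('wrist')
for r in rects(f,corkmask(f)[:300],12): print('cork',np.round(r[:5],1),r[5]); b=r
go(352,267,2.5,13.8)
E
```

```text
time_s: 9.95
ee_pos: [351.1, 265.9, 124.0]
tool_rot: [[-0.236, 0.972, -0.0], [0.972, 0.236, -0.0], [-0.0, -0.0, -1.0]]
contact_force: [0.2, 0.4, -0.0]
width: 94.3
finger_force: 0.0
time_s: 10.2
ee_pos: [351.1, 266.4, 124.4]
tool_rot: [[-0.237, 0.971, 0.0], [0.971, 0.237, 0.0], [0.0, 0.0, -1.0]]
contact_force: [-0.0, -0.1, -1.1]
width: 94.1
finger_force: 0.0
cork [350.4 265.9 143.3  60.  -75.9] (237, 110, 80, 175)
dx 0.0002 dy 0.0011 dz 0.1219 roll -0.0011 j6 0.15 tcp [351.  266.5 124.4] yaw 13.7
```

```bash
python3 -m pendant '[{"dx":0,"dy":-0.001,"dz":0.05,"roll":-0.006},{"dx":0,"dy":-0.001,"dz":0.10,"roll":-0.006},{"dx":0,"dy":-0.001,"dz":0.121,"roll":-0.006},{"dx":0,"dy":-0.001,"dz":0.121,"roll":-0.006},{"dx":0,"dy":-0.001,"dz":0.121,"roll":-0.006}]' 0
python3 -m pendant '[{"dx":0,"dy":0,"dz":0,"roll":0},{"dx":0,"dy":0,"dz":0,"roll":0},{"dx":0,"dy":0,"dz":0,"roll":0},{"dx":0,"dy":0,"dz":0,"roll":0},{"dx":0,"dy":0,"dz":0,"roll":0},{"dx":0,"dy":0,"dz":0,"roll":0}]' 0.6 15
python3 -m pendant '[{"dx":0,"dy":0,"dz":0,"roll":0},{"dx":0,"dy":0,"dz":-0.05,"roll":0},{"dx":0,"dy":0,"dz":-0.11,"roll":0},{"dx":0,"dy":0,"dz":-0.125,"roll":0},{"dx":0,"dy":0,"dz":-0.125,"roll":0},{"dx":0,"dy":0,"dz":-0.125,"roll":0}]'
cat >> h.py <<'E'
def heldx(f):
    "offset of held plate centre along tool x, from its front edge, and side edges"
    o=arm.get_obs(); R,t=o['tool_rot'],o['ee_pos']; m=corkmask(f)
    e=[(R.T@(ray(f,(x,np.nonzero(m[:,x])[0][0]),t[2]+11)[0]-t))[:2] for x in (225,245,265,285,305,325)]
    print('held x off %.1f'%(np.median(e,0)[0]-72),np.round([q[0] for q in e],1))
E
python3 - <<'E'
from h import *
f=grab('wrist'); heldx(f)
go(469.4,-11,125,13.1)
E
```

```text
time_s: 10.88
ee_pos: [349.9, 266.7, 3.4]
tool_rot: [[-0.244, 0.97, 0.0], [0.97, 0.244, 0.0], [0.0, 0.0, -1.0]]
contact_force: [0.7, 0.5, 0.1]
width: 93.7
finger_force: 0.0
time_s: 11.62
ee_pos: [349.7, 266.7, 3.3]
tool_rot: [[-0.245, 0.97, 0.0], [0.97, 0.245, 0.0], [-0.0, 0.0, -1.0]]
contact_force: [-1.3, -0.5, 1.8]
width: 60.1
finger_force: 15.0
time_s: 12.38
ee_pos: [348.1, 266.1, 125.9]
tool_rot: [[-0.244, 0.97, -0.004], [0.97, 0.244, -0.002], [-0.001, -0.004, -1.0]]
contact_force: [0.5, -0.1, -0.7]
width: 59.9
finger_force: 15.0
held x off -1.7 [70.3 70.3 69.9 70.3 69.9 70.3]
dx -0.2983 dy 0.0500 dz 0.0008 roll 0.0183 j6 0.15 tcp [348.  266.  125.8] yaw 14.1
```

```bash
python3 -m pendant '[{"dx":-0.06,"dy":0.01,"dz":0,"roll":0.018},{"dx":-0.298,"dy":0.05,"dz":0,"roll":0.018},{"dx":-0.298,"dy":0.05,"dz":0,"roll":0.018},{"dx":-0.298,"dy":0.05,"dz":0,"roll":0.018},{"dx":-0.298,"dy":0.05,"dz":0,"roll":0.018},{"dx":-0.298,"dy":0.05,"dz":0,"roll":0.018},{"dx":-0.298,"dy":0.05,"dz":0,"roll":0.018},{"dx":-0.298,"dy":0.05,"dz":0,"roll":0.018}]'
python3 -m pendant '[{"dx":0,"dy":0,"dz":0.02,"roll":0},{"dx":0,"dy":0,"dz":0.045,"roll":0},{"dx":0,"dy":0,"dz":0.045,"roll":0}]'
python3 - <<'E'
from h import *
go(469.5,-11.2,40,13.1)
f=grab('wrist'); F=f['frame'][100:200,190:370,::-1]
g=grab('side'); G=g['frame'][156:256,257:377,::-1]
cv2.imwrite('pics/c2.png',cv2.resize(np.hstack([F,G]),None,fx=2.5,fy=2.5))
E
```

```text
time_s: 13.42
ee_pos: [470.0, -8.8, 127.3]
tool_rot: [[-0.229, 0.974, -0.002], [0.974, 0.229, 0.001], [0.001, -0.002, -1.0]]
contact_force: [-0.6, 1.0, -0.1]
width: 59.7
finger_force: 15.0
time_s: 13.8
ee_pos: [468.8, -8.5, 81.4]
tool_rot: [[-0.229, 0.973, -0.004], [0.973, 0.229, 0.001], [0.002, -0.004, -1.0]]
contact_force: [0.2, 0.2, -0.4]
width: 60.2
finger_force: 15.0
dx -0.0029 dy 0.0002 dz 0.0414 roll 0.0022 j6 -0.49 tcp [468.8  -8.5  81.4] yaw 13.2
```

View pics/c2.png

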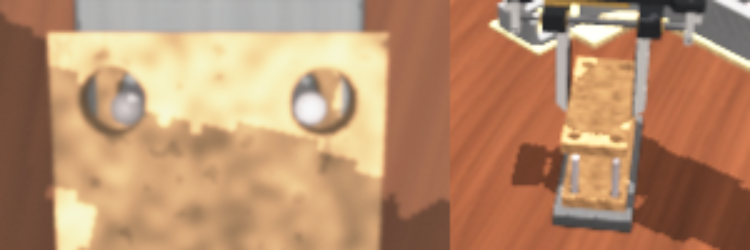

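The first layer lies flat on the jig and the second hovers above it. The pins show at crop (126,105) and (311,105), a little too near the holes' lower edge, so it needs about 3 mm back along tool x, as computed.

```bash
python3 -m pendant '[{"dx":-0.003,"dy":0,"dz":0,"roll":0.002},{"dx":-0.003,"dy":0,"dz":0,"roll":0.002},{"dx":-0.003,"dy":0,"dz":0.015,"roll":0.002},{"dx":-0.003,"dy":0,"dz":0.025,"roll":0.002},{"dx":-0.003,"dy":0,"dz":0.025,"roll":0.002}]'
python3 - <<'E'
from h import *
go(469.5,-11.2,31.5,13.1)
E
```

```text
time_s: 14.52
ee_pos: [470.4, -12.6, 56.6]
tool_rot: [[-0.225, 0.974, -0.003], [0.974, 0.225, 0.001], [0.002, -0.003, -1.0]]
contact_force: [0.8, 0.3, -0.7]
width: 59.6
finger_force: 15.0
dx 0.0016 dy -0.0005 dz 0.0252 roll -0.0017 j6 -0.5 tcp [470.4 -12.6  56.6] yaw 13.0
```

```bash
python3 -m pendant '[{"dx":0.001,"dy":0,"dz":0.012,"roll":0},{"dx":0.001,"dy":0,"dz":0.022,"roll":0},{"dx":0.001,"dy":0,"dz":0.025,"roll":0},{"dx":0.001,"dy":0,"dz":0.025,"roll":0},{"dx":0.001,"dy":0,"dz":0.025,"roll":0}]'
python3 -m pendant '[{"dx":0,"dy":0,"dz":0,"roll":0},{"dx":0,"dy":0,"dz":0,"roll":0},{"dx":0,"dy":0,"dz":0,"roll":0},{"dx":0,"dy":0,"dz":-0.05,"roll":0},{"dx":0,"dy":0,"dz":-0.11,"roll":0},{"dx":0,"dy":0,"dz":-0.15,"roll":0},{"dx":0,"dy":0,"dz":-0.15,"roll":0}]' 0
python3 - <<'E'
from h import *
f=grab('top')
m=corkmask(f);m[:160]=0;m[315:]=0;m[:,335:]=0;m[:,:80]=0
for r in rects(f,m,12): print('cork',np.round(r[:5],1),r[5])
go(601,347,125,16.5)
E
```

```text
time_s: 15.15
ee_pos: [471.7, -12.1, 33.5]
tool_rot: [[-0.225, 0.974, 0.001], [0.974, 0.225, -0.0], [-0.0, 0.001, -1.0]]
contact_force: [-0.4, -0.8, -0.4]
width: 59.8
finger_force: 15.0
time_s: 16.02
ee_pos: [473.7, -12.5, 187.1]
tool_rot: [[-0.225, 0.974, 0.008], [0.974, 0.225, -0.002], [-0.004, 0.007, -1.0]]
contact_force: [-0.1, 0.6, -1.5]
width: 94.0
finger_force: 0.0
cork [601.3 347.3 146.3  62.2 -73.6] (111, 179, 60, 37)
dx 0.3210 dy 0.2062 dz 0.0595 roll -0.0610 j6 -0.49 tcp [472.2 -12.2 184.4] yaw 13.0
```

```bash
python3 -m pendant '[{"dx":0.05,"dy":0.03,"dz":0,"roll":-0.061},{"dx":0.321,"dy":0.206,"dz":0.05,"roll":-0.061},{"dx":0.321,"dy":0.206,"dz":0.059,"roll":-0.061},{"dx":0.321,"dy":0.206,"dz":0.059,"roll":-0.061},{"dx":0.321,"dy":0.206,"dz":0.059,"roll":-0.061},{"dx":0.321,"dy":0.206,"dz":0.059,"roll":-0.061},{"dx":0.321,"dy":0.206,"dz":0.059,"roll":-0.061},{"dx":0.321,"dy":0.206,"dz":0.059,"roll":-0.061}]'
python3 -m pendant '[{"dx":0,"dy":0,"dz":0,"roll":0},{"dx":0,"dy":0,"dz":0,"roll":0},{"dx":0,"dy":0,"dz":0,"roll":0}]'
python3 - <<'E'
from h import *
f=grab('wrist')
for r in rects(f,corkmask(f)[:300],12): print('cork',np.round(r[:5],1),r[5])
go(601,347,2.5,16.5)
E
```

```text
time_s: 17.08
ee_pos: [598.6, 347.0, 121.7]
tool_rot: [[-0.285, 0.958, -0.004], [0.959, 0.285, -0.002], [-0.001, -0.004, -1.0]]
contact_force: [0.1, -0.8, 0.7]
width: 93.8
finger_force: 0.0
time_s: 17.45
ee_pos: [600.0, 346.3, 124.8]
tool_rot: [[-0.283, 0.959, 0.001], [0.959, 0.283, 0.0], [0.0, 0.001, -1.0]]
contact_force: [-0.6, -1.0, -0.1]
width: 94.1
finger_force: 0.0
cork [737.8 383.  121.1  28.4  81.6] (409, 134, 102, 142)
cork [600.1 346.6 142.4  60.2 -73.2] (238, 110, 80, 174)
dx 0.0002 dy 0.0010 dz 0.1222 roll -0.0009 j6 0.07 tcp [600.  346.5 124.7] yaw 16.4
```

```bash
python3 -m pendant '[{"dx":0,"dy":0,"dz":0.05,"roll":-0.006},{"dx":0,"dy":0,"dz":0.10,"roll":-0.006},{"dx":0,"dy":0,"dz":0.122,"roll":-0.006},{"dx":0,"dy":0,"dz":0.122,"roll":-0.006},{"dx":0,"dy":0,"dz":0.122,"roll":-0.006}]' 0
python3 -m pendant '[{"dx":0,"dy":0,"dz":0,"roll":0},{"dx":0,"dy":0,"dz":0,"roll":0},{"dx":0,"dy":0,"dz":0,"roll":0},{"dx":0,"dy":0,"dz":0,"roll":0},{"dx":0,"dy":0,"dz":0,"roll":0},{"dx":0,"dy":0,"dz":0,"roll":0}]' 0.6 15
python3 -m pendant '[{"dx":0,"dy":0,"dz":0,"roll":0},{"dx":0,"dy":0,"dz":-0.05,"roll":0},{"dx":0,"dy":0,"dz":-0.11,"roll":0},{"dx":0,"dy":0,"dz":-0.125,"roll":0},{"dx":0,"dy":0,"dz":-0.125,"roll":0},{"dx":0,"dy":0,"dz":-0.125,"roll":0},{"dx":0,"dy":0,"dz":-0.125,"roll":0}]'
python3 - <<'E'
from h import *
f=grab('wrist'); heldx(f)
go(469.5,-11.2,125,13.1)
E
```

```text
time_s: 18.12
ee_pos: [600.8, 347.4, 3.4]
tool_rot: [[-0.29, 0.957, 0.002], [0.957, 0.29, 0.001], [0.0, 0.002, -1.0]]
contact_force: [-0.5, -0.5, 0.0]
width: 94.2
finger_force: 0.0
time_s: 18.88
ee_pos: [599.9, 347.1, 2.2]
tool_rot: [[-0.29, 0.957, 0.0], [0.957, 0.29, -0.0], [-0.0, 0.0, -1.0]]
contact_force: [-0.2, -0.4, 0.2]
width: 59.9
finger_force: 15.0
time_s: 19.75
ee_pos: [598.5, 346.6, 124.4]
tool_rot: [[-0.29, 0.957, -0.004], [0.957, 0.29, -0.002], [-0.0, -0.004, -1.0]]
contact_force: [0.1, -0.2, -1.4]
width: 59.9
finger_force: 15.0
held x off -1.5 [70.8 70.8 70.3 70.7 70.3 70.3]
dx -0.3051 dy -0.2274 dz 0.0008 roll 0.0653 j6 0.07 tcp [598.8 346.7 124.9] yaw 16.8
```

```bash
python3 -m pendant '[{"dx":-0.05,"dy":-0.03,"dz":0,"roll":0.065},{"dx":-0.305,"dy":-0.227,"dz":0,"roll":0.065},{"dx":-0.305,"dy":-0.227,"dz":0,"roll":0.065},{"dx":-0.305,"dy":-0.227,"dz":0,"roll":0.065},{"dx":-0.305,"dy":-0.227,"dz":0,"roll":0.065},{"dx":-0.305,"dy":-0.227,"dz":0,"roll":0.065},{"dx":-0.305,"dy":-0.227,"dz":0,"roll":0.065},{"dx":-0.305,"dy":-0.227,"dz":0,"roll":0.065}]'
python3 -m pendant '[{"dx":0,"dy":0,"dz":0.02,"roll":0},{"dx":0,"dy":0,"dz":0.043,"roll":0},{"dx":0,"dy":0,"dz":0.043,"roll":0},{"dx":0,"dy":0,"dz":0.043,"roll":0},{"dx":0,"dy":0,"dz":0.043,"roll":0}]'
python3 - <<'E'
from h import *
go(469.5,-11.2,40,13.1)
f=grab('wrist'); o=arm.get_obs(); R,t=o['tool_rot'],o['ee_pos']; held(f,t,R,10)
# bright pin tips
for c in[(235,141),(320,141)]:
    w=f['frame'][c[1]-18:c[1]+18,c[0]-20:c[0]+20].astype(int); d=((w.max(2)-w.min(2)<25)&(w.min(2)>150)).astype(np.uint8)
    n,l,s,q=cv2.connectedComponentsWithStats(d)
    if n>1:
        i=1+np.argmax(s[1:,4]); print('pin',s[i],(R.T@(ray(f,q[i]+[c[0]-20,c[1]-18],66)[0]-t)).round(1))
E
```

```text
time_s: 20.8
ee_pos: [470.9, -10.6, 126.9]
tool_rot: [[-0.226, 0.974, -0.0], [0.974, 0.226, 0.0], [0.001, -0.0, -1.0]]
contact_force: [-0.0, 0.3, 0.4]
width: 59.7
finger_force: 15.0
time_s: 21.42
ee_pos: [471.9, -10.3, 85.3]
tool_rot: [[-0.228, 0.974, 0.002], [0.974, 0.228, -0.0], [-0.001, 0.002, -1.0]]
contact_force: [0.5, -0.2, 0.2]
width: 59.9
finger_force: 15.0
dx -0.0002 dy -0.0026 dz 0.0453 roll 0.0011 j6 -0.49 tcp [471.9 -10.3  85.3] yaw 13.2
hole [  7   9  20  22 105] [ 56.3 -22.7  -8.1]
hole [ 13   8  21  22 120] [56.8 21.9 -8. ]
pin [15  8 11 13 99] [ 57.9 -22.3  19.1]
pin [ 7  9  7 12 63] [57.3 16.6 19.1]
```

```bash
python3 -m pendant '[{"dx":-0.0005,"dy":-0.0024,"dz":0,"roll":0.001},{"dx":-0.0005,"dy":-0.0024,"dz":0.005,"roll":0.001},{"dx":-0.0005,"dy":-0.0024,"dz":0.02,"roll":0.001},{"dx":-0.0005,"dy":-0.0024,"dz":0.028,"roll":0.001},{"dx":-0.0005,"dy":-0.0024,"dz":0.028,"roll":0.001}]'
python3 - <<'E'
from h import *
go(469.5,-11.2,42.5,13.1)
E
```

```text
time_s: 22.1
ee_pos: [467.8, -11.4, 54.9]
tool_rot: [[-0.226, 0.974, -0.002], [0.974, 0.226, 0.001], [0.001, -0.002, -1.0]]
contact_force: [0.0, -0.4, -0.9]
width: 59.6
finger_force: 15.0
dx -0.0002 dy 0.0017 dz 0.0124 roll -0.0007 j6 -0.5 tcp [467.8 -11.4  54.9] yaw 13.1
```

```bash
python3 -m pendant '[{"dx":0,"dy":0.001,"dz":0.006,"roll":0},{"dx":0,"dy":0.001,"dz":0.012,"roll":0},{"dx":0,"dy":0.001,"dz":0.012,"roll":0},{"dx":0,"dy":0.001,"dz":0.012,"roll":0}]'
python3 -m pendant '[{"dx":0,"dy":0,"dz":0,"roll":0},{"dx":0,"dy":0,"dz":0,"roll":0},{"dx":0,"dy":0,"dz":0,"roll":0},{"dx":0,"dy":0,"dz":-0.05,"roll":0},{"dx":0,"dy":0,"dz":-0.11,"roll":0},{"dx":0,"dy":0,"dz":-0.14,"roll":0},{"dx":0,"dy":0,"dz":-0.14,"roll":0}]' 0
python3 - <<'E'
from h import *
go(470,321,125,21.5)
f=grab('top'); hsv=cv2.cvtColor(f['frame'],cv2.COLOR_RGB2HSV);H,S,V=cv2.split(hsv)
m=((S<40)&(V>150)).astype(np.uint8); m[:210]=0;m[275:]=0;m[:,:100]=0;m[:,200:]=0
for r in rects(f,cv2.morphologyEx(m,cv2.MORPH_CLOSE,np.ones((3,3))),12): print('press',np.round(r[:5],1),r[5])
g=grab('side'); cv2.imwrite('pics/s2.png',cv2.resize(g['frame'][150:360,170:390,::-1],None,fx=2.5,fy=2.5))
E
```

```text
time_s: 22.6
ee_pos: [469.8, -11.4, 44.3]
tool_rot: [[-0.226, 0.974, 0.0], [0.974, 0.226, -0.0], [-0.0, 0.0, -1.0]]
contact_force: [0.4, 0.1, -0.4]
width: 59.7
finger_force: 15.0
time_s: 23.48
ee_pos: [471.5, -11.8, 186.9]
tool_rot: [[-0.226, 0.974, 0.006], [0.974, 0.226, -0.002], [-0.003, 0.005, -1.0]]
contact_force: [0.1, 0.7, -1.2]
width: 94.1
finger_force: 0.0
dx 0.3247 dy 0.0735 dz 0.0614 roll -0.1472 j6 -0.49 tcp [471.5 -11.8 186.9] yaw 13.1
press [469.9 321.5 146.   61.3 -68.3] (119, 226, 61, 42)
```

View pics/s2.png

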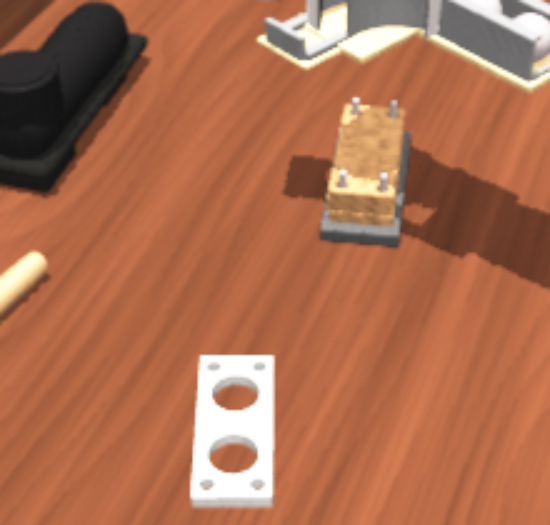

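All three layers lie flat on the jig at crop (368,165), with the pins standing through. The press plate is untouched at (235,430).

```bash
python3 -m pendant '[{"dx":0.06,"dy":0.015,"dz":0,"roll":-0.15},{"dx":0.324,"dy":0.073,"dz":0.05,"roll":-0.15},{"dx":0.324,"dy":0.073,"dz":0.061,"roll":-0.15},{"dx":0.324,"dy":0.073,"dz":0.061,"roll":-0.15},{"dx":0.324,"dy":0.073,"dz":0.061,"roll":-0.15},{"dx":0.324,"dy":0.073,"dz":0.061,"roll":-0.15},{"dx":0.324,"dy":0.073,"dz":0.061,"roll":-0.15},{"dx":0.324,"dy":0.073,"dz":0.061,"roll":-0.15}]'
python3 -m pendant '[{"dx":0,"dy":0,"dz":0,"roll":0},{"dx":0,"dy":0,"dz":0,"roll":0},{"dx":0,"dy":0,"dz":0,"roll":0}]'
cat >> h.py <<'E'
def pressmask(f):
    H,S,V=cv2.split(cv2.cvtColor(f['frame'],cv2.COLOR_RGB2HSV))
    return ((S<40)&(V>110)).astype(np.uint8)
E
python3 - <<'E'
from h import *
f=grab('wrist')
for r in rects(f,pressmask(f)[:300],12): print('press',np.round(r[:5],1),r[5])
go(470,321,2.5,21.7)
E
```

```text
time_s: 24.58
ee_pos: [466.9, 319.7, 121.9]
tool_rot: [[-0.369, 0.93, -0.002], [0.93, 0.369, -0.001], [-0.0, -0.003, -1.0]]
contact_force: [-0.7, -0.7, -0.0]
width: 93.9
finger_force: 0.0
time_s: 24.95
ee_pos: [467.9, 320.3, 123.5]
tool_rot: [[-0.368, 0.93, 0.001], [0.93, 0.368, 0.0], [-0.0, 0.001, -1.0]]
contact_force: [-0.6, -0.5, -0.4]
width: 93.9
finger_force: 0.0
press [592.6 304.7  87.2  19.8 -24.6] (374, 238, 77, 62)
press [386.  223.7  87.7  19.9  68.3] (104, 237, 77, 63)
press [468.5 319.6 144.6  61.5 -68.3] (238, 110, 81, 177)
dx -0.0003 dy 0.0022 dz 0.1210 roll -0.0013 j6 0.02 tcp [467.8 320.4 123.5] yaw 21.6
```

```bash
python3 -m pendant '[{"dx":-0.001,"dy":0.0005,"dz":0.05,"roll":-0.001},{"dx":-0.001,"dy":0.0005,"dz":0.10,"roll":-0.001},{"dx":-0.001,"dy":0.0005,"dz":0.121,"roll":-0.001},{"dx":-0.001,"dy":0.0005,"dz":0.121,"roll":-0.001},{"dx":-0.001,"dy":0.0005,"dz":0.121,"roll":-0.001}]' 0
python3 -m pendant '[{"dx":0,"dy":0,"dz":0,"roll":0},{"dx":0,"dy":0,"dz":0,"roll":0},{"dx":0,"dy":0,"dz":0,"roll":0},{"dx":0,"dy":0,"dz":0,"roll":0},{"dx":0,"dy":0,"dz":0,"roll":0},{"dx":0,"dy":0,"dz":0,"roll":0}]' 0.6 40
python3 -m pendant '[{"dx":0,"dy":0,"dz":0,"roll":0},{"dx":0,"dy":0,"dz":-0.05,"roll":0},{"dx":0,"dy":0,"dz":-0.11,"roll":0},{"dx":0,"dy":0,"dz":-0.125,"roll":0},{"dx":0,"dy":0,"dz":-0.125,"roll":0},{"dx":0,"dy":0,"dz":-0.125,"roll":0},{"dx":0,"dy":0,"dz":-0.125,"roll":0}]'
python3 - <<'E'
from h import *
corkmask=pressmask
import h; h.corkmask=pressmask
f=grab('wrist'); heldx(f)
go(469.5,-11.2,125,13.1)
E
```

```text
time_s: 25.62
ee_pos: [468.6, 320.0, 2.3]
tool_rot: [[-0.37, 0.929, 0.0], [0.929, 0.37, 0.0], [0.0, 0.0, -1.0]]
contact_force: [0.1, 0.3, -0.6]
width: 94.2
finger_force: 0.0
time_s: 26.38
ee_pos: [468.5, 320.0, 2.3]
tool_rot: [[-0.37, 0.929, 0.0], [0.929, 0.37, 0.0], [-0.0, 0.0, -1.0]]
contact_force: [0.2, 0.4, 0.0]
width: 59.5
finger_force: 40.0
time_s: 27.25
ee_pos: [467.0, 319.3, 124.6]
tool_rot: [[-0.37, 0.929, -0.004], [0.929, 0.37, -0.002], [-0.0, -0.005, -1.0]]
contact_force: [0.5, 1.1, -2.7]
width: 59.4
finger_force: 40.0
held x off -0.4 [71.7 71.7 71.7 71.6 71.6 71.6]
dx -0.3081 dy -0.1203 dz 0.0005 roll 0.1503 j6 0.02 tcp [467.3 319.5 125.1] yaw 21.7
```

```bash
python3 -m pendant '[{"dx":-0.05,"dy":-0.02,"dz":0,"roll":0.15},{"dx":-0.309,"dy":-0.12,"dz":0,"roll":0.15},{"dx":-0.309,"dy":-0.12,"dz":0,"roll":0.15},{"dx":-0.309,"dy":-0.12,"dz":0,"roll":0.15},{"dx":-0.309,"dy":-0.12,"dz":0,"roll":0.15},{"dx":-0.309,"dy":-0.12,"dz":0,"roll":0.15},{"dx":-0.309,"dy":-0.12,"dz":0,"roll":0.15},{"dx":-0.309,"dy":-0.12,"dz":0,"roll":0.15}]'
python3 -m pendant '[{"dx":0,"dy":0,"dz":0.02,"roll":0},{"dx":0,"dy":0,"dz":0.043,"roll":0},{"dx":0,"dy":0,"dz":0.043,"roll":0},{"dx":0,"dy":0,"dz":0.043,"roll":0},{"dx":0,"dy":0,"dz":0.043,"roll":0}]'
python3 - <<'E'
from h import *
go(469.5,-12,40,13.1)
f=grab('wrist')
F=f['frame'][100:200,190:370,::-1]
cv2.imwrite('pics/c3.png',cv2.resize(F,None,fx=4,fy=4))
E
```

```text
time_s: 28.3
ee_pos: [470.9, -10.8, 126.6]
tool_rot: [[-0.227, 0.974, -0.001], [0.974, 0.227, 0.001], [0.001, -0.001, -1.0]]
contact_force: [-0.5, 0.2, -3.9]
width: 59.6
finger_force: 40.0
time_s: 28.92
ee_pos: [472.1, -11.3, 85.3]
tool_rot: [[-0.228, 0.974, 0.002], [0.974, 0.228, -0.0], [-0.001, 0.002, -1.0]]
contact_force: [0.2, 0.3, -2.1]
width: 59.6
finger_force: 40.0
dx -0.0000 dy -0.0028 dz 0.0453 roll 0.0009 j6 -0.49 tcp [472.1 -11.3  85.3] yaw 13.2
```

View pics/c3.png

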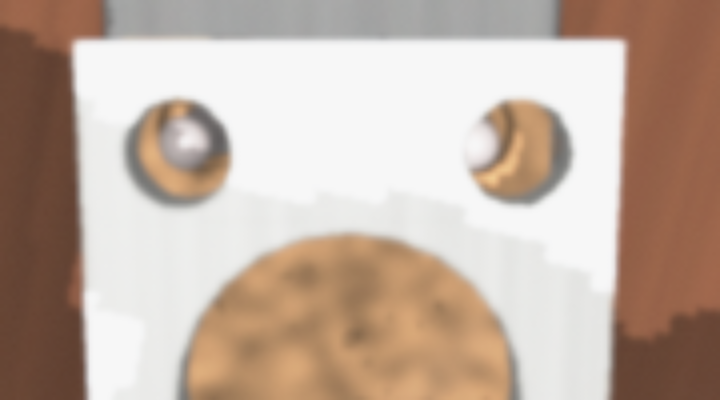

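The pins at crop (185,140) and (483,148) sit left of centre in the holes, so the plate must shift about 2.6 mm along tool -y. Fore and aft it is fine.

```bash
python3 -m pendant '[{"dx":0,"dy":-0.0026,"dz":0,"roll":0.001},{"dx":0,"dy":-0.0026,"dz":0.005,"roll":0.001},{"dx":0,"dy":-0.0026,"dz":0.015,"roll":0.001},{"dx":0,"dy":-0.0026,"dz":0.020,"roll":0.001},{"dx":0,"dy":-0.0026,"dz":0.020,"roll":0.001}]'
python3 -m pendant '[{"dx":0,"dy":0.0005,"dz":0.006,"roll":0},{"dx":0,"dy":0.0005,"dz":0.010,"roll":0},{"dx":0,"dy":0.0005,"dz":0.011,"roll":0},{"dx":0,"dy":0.0005,"dz":0.011,"roll":0}]'
```

```text
time_s: 29.6
ee_pos: [468.2, -11.9, 63.4]
tool_rot: [[-0.226, 0.974, -0.002], [0.974, 0.226, 0.0], [0.001, -0.001, -1.0]]
contact_force: [-0.3, 0.2, -3.2]
width: 59.5
finger_force: 40.0
time_s: 30.1
ee_pos: [469.4, -12.0, 53.2]
tool_rot: [[-0.226, 0.974, 0.0], [0.974, 0.226, -0.0], [-0.0, 0.0, -1.0]]
contact_force: [-1.2, 0.2, -2.1]
width: 59.7
finger_force: 40.0
```

The plate is down at the expected height. I release it, lift, and turn toward the track.

```bash
python3 -m pendant '[{"dx":0,"dy":0,"dz":0,"roll":0},{"dx":0,"dy":0,"dz":0,"roll":0},{"dx":0,"dy":0,"dz":0,"roll":0},{"dx":0,"dy":0,"dz":-0.05,"roll":0},{"dx":0,"dy":0,"dz":-0.11,"roll":0},{"dx":0,"dy":0,"dz":-0.17,"roll":0},{"dx":0,"dy":0,"dz":-0.23,"roll":0},{"dx":0,"dy":0,"dz":-0.25,"roll":0}]' 0
python3 - <<'E'
from h import *
f=grab('wrist')
for r in rects(f,pressmask(f)[:300],63): print('press',np.round(r[:5],1),r[5])
go(400,-245,300)
E
```

```text
time_s: 31.1
ee_pos: [470.7, -12.3, 307.9]
tool_rot: [[-0.226, 0.974, 0.007], [0.974, 0.226, -0.002], [-0.004, 0.007, -1.0]]
contact_force: [0.5, -0.2, -0.3]
width: 93.8
finger_force: 0.0
press [657.5 -95.  128.   28.9 -33.4] (374, 238, 77, 62)
press [ 341.6 -167.1  126.8   28.9   58.9] (104, 238, 77, 62)
press [467.6  -7.6 154.7  64.9 -76.9] (245, 98, 60, 136)
dx -0.2105 dy -0.1218 dz 0.0084 roll 0.0000 j6 -0.5 tcp [471.  -12.4 308.4] yaw 13.1
```

```bash
python3 -m pendant '[{"dx":-0.03,"dy":-0.015,"dz":0,"roll":0.187},{"dx":-0.06,"dy":-0.03,"dz":0,"roll":0.374},{"dx":-0.09,"dy":-0.05,"dz":0,"roll":0.56},{"dx":-0.12,"dy":-0.07,"dz":0,"roll":0.75},{"dx":-0.15,"dy":-0.09,"dz":0,"roll":0.93},{"dx":-0.18,"dy":-0.105,"dz":0,"roll":1.12},{"dx":-0.21,"dy":-0.122,"dz":0,"roll":1.30},{"dx":-0.21,"dy":-0.122,"dz":0,"roll":1.49}]' 0.999
python3 -m pendant '[{"dx":0,"dy":0,"dz":0,"roll":0.187},{"dx":0,"dy":0,"dz":0,"roll":0.374},{"dx":0,"dy":0,"dz":0,"roll":0.56},{"dx":0,"dy":0,"dz":0,"roll":0.737},{"dx":0,"dy":0,"dz":0,"roll":0.737},{"dx":0,"dy":0,"dz":0,"roll":0.737}]'
python3 - <<'E'
from h import *
f=grab('wrist','w5'); t=grab('top'); np.savez('trk.npz',wf=f['frame'],wz=f['range_z'],wk=f['camera_matrix'],wv=f['view'],tf=t['frame'],tz=t['range_z'],tk=t['camera_matrix'],tv=t['view'])
W=cloud(t)
Z=W[...,2]; print(proj(f,[[439,-320,64],[375,-290,64]]).round())
go(400,-245,300)
E
```

```text
time_s: 32.15
ee_pos: [396.5, -245.2, 300.4]
tool_rot: [[0.955, 0.297, -0.003], [0.297, -0.955, 0.003], [-0.002, -0.004, -1.0]]
contact_force: [0.6, 0.4, 0.8]
width: 17.5
finger_force: 0.0
time_s: 32.9
ee_pos: [397.5, -243.8, 301.9]
tool_rot: [[0.912, -0.411, -0.001], [-0.411, -0.912, 0.001], [-0.002, -0.001, -1.0]]
contact_force: [0.1, -0.2, -0.1]
width: 0.3
finger_force: 0.0
[[326. 110.]
 [323. 175.]]
dx 0.0025 dy 0.0001 dz 0.0026 roll 0.0000 j6 1.2 tcp [ 397.7 -243.9  302.6] yaw -114.3
```

View pics/w5.png

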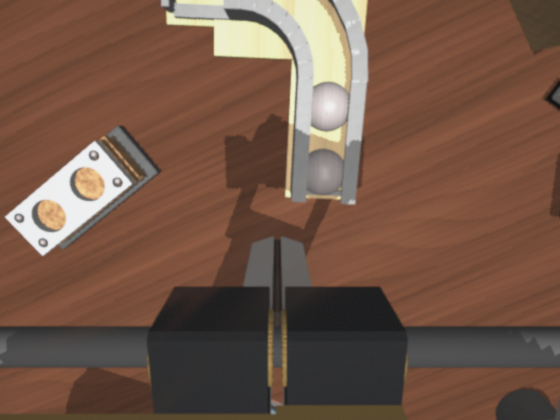

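The closed fingers point along the run. The rear ball is at (323,172), the front ball at (329,106), the lips at about x=292-308 and 343-357 down to row 203, and the plate sits flat with its pins through, left at (80,190). I compute the track frame from the lips.

```bash
python3 - <<'E'
from h import *
d=np.load('trk.npz'); f=dict(frame=d['wf'],range_z=d['wz'],camera_matrix=d['wk'],view=d['wv'])
H,S,V=cv2.split(cv2.cvtColor(f['frame'],cv2.COLOR_RGB2HSV)); m=(S<45)&(V>70)
mid=[];rows=range(95,200,5)
for r in rows:
    x=np.nonzero(m[r,285:368])[0]+285
    a,b=ray(f,[(x[0]-.5,r),(x[-1]+.5,r)],63); mid.append(np.r_[(a+b)[:2]/2,np.linalg.norm((b-a)[:2])])
mid=np.array(mid); print(mid[::3].round(1))
s=mid[8:]; vx,vy,x0,y0=cv2.fitLine(s[:,:2].astype(np.float32),cv2.DIST_HUBER,0,.01,.01).ravel()
if vx<0: vx,vy=-vx,-vy
ang=np.arctan2(vy,vx); print('dir deg',np.degrees(ang),'pt',x0,y0)
# lip lower ends
for c in(300,350):
    r=np.nonzero(m[150:215,c])[0][-1]+150; p=ray(f,(c,r+.5),63)[0]; print('lip end',r,p.round(1))
    q=(p[:2]-[x0,y0])@[vx,vy]; print('  start',(np.array([x0,y0])+q*np.array([vx,vy])).round(1))
# balls
for u in[(323,172),(328.5,106)]: print('ball',ray(f,u,36).round(1),ray(f,u,64).round(1))
# top view: same with centre arcs at z=63
t=dict(frame=d['tf'],range_z=d['tz'],camera_matrix=d['tk'],view=d['tv'])
print('top/wrist projections of wrist-derived start', proj(t,[x0,y0,63]))
E
```

```text
[[ 452.2 -328.4   80.2]
 [ 438.2 -321.5   78.8]
 [ 423.1 -316.5   75.2]
 [ 408.4 -309.8   74.9]
 [ 393.8 -302.    74.5]
 [ 378.7 -294.6   75.3]
 [ 363.5 -286.5   74.9]]
dir deg -27.453407 pt 384.6417 -297.33466
lip end 201 [ 356.8 -254.5   63. ]
  start [ 345.2 -276.8]
lip end 204 [ 329.9 -305.5   63. ]
  start [ 344.8 -276.7]
ball [[ 372.  -292.9   36. ]] [[ 377.7 -291.6   64. ]]
ball [[ 440.1 -327.9   36. ]] [[ 441.5 -324.5   64. ]]
top/wrist projections of wrist-derived start [[390.55978379 278.83768413]]
```

```bash
cat > trk.py <<'E'
from h import *
def frame(a,start=(345,-276.7)):
    c,s=np.cos(np.radians(a)),np.sin(np.radians(a)); R=np.array([[c,-s],[s,c]])
    return R,np.array(start)+R@[135,0]
def samp(f,P,z):
    uv=proj(f,np.c_[P,np.full(len(P),z)]).astype(np.float32)
    return cv2.remap(f['frame'],uv[:,0][:,None],uv[:,1][:,None],cv2.INTER_LINEAR)[:,0]
def runs(f,R,o,base,dirn,z,S):
    P=(np.array(base)+np.outer(S,dirn))@R.T+o
    c=samp(f,P,z).astype(int); g=(c.max(1)-c.min(1)<32)&(c.mean(1)>110)
    e=np.flatnonzero(np.diff(np.r_[0,g.astype(int),0])); return [(float(S[a]),float(S[b-1])) for a,b in zip(e[::2],e[1::2])]
E
python3 - <<'E'
from trk import *
d=np.load('trk.npz'); t=dict(frame=d['tf'],camera_matrix=d['tk'],view=d['tv'])
f=dict(frame=d['wf'],camera_matrix=d['wk'],view=d['wv'])
S=np.arange(-50,50.1,.5)
R,o=frame(-27); print('seat',R@[100,150]+o,'orig',o)
for x in(-120,-90,-30,0): print('straight x',x,'top',runs(t,R,o,(x,0),(0,1),63,S),'wr',runs(f,R,o,(x,0),(0,1),63,S))
for th in(30,60,85):
    q=np.radians(th); print('bend',th,runs(t,R,o,(100*np.sin(q),100-100*np.cos(q)),(np.sin(q),-np.cos(q)),63,S))
for y in(130,145,160): print('curb y',y,runs(t,R,o,(100,y),(1,0),13,S))
print('end along y',runs(t,R,o,(100,150),(0,1),34,np.arange(-40,60,.5)))
print('start along x',runs(t,R,o,(-135,28),(1,0),63,np.arange(-30,40,.5)),runs(t,R,o,(-135,-28),(1,0),63,np.arange(-30,40,.5)))
E
```

```text
seat [ 622.48510815 -249.73678881] orig [ 465.28588077 -337.98871746]
straight x -120 top [(-37.5, -37.0), (-36.0, -9.5), (24.5, 26.0), (31.0, 32.0)] wr [(-37.5, -21.0), (-20.0, 11.5), (18.5, 35.0)]
straight x -90 top [(-48.0, -19.5)] wr [(-36.5, -21.0), (-19.5, 35.0)]
straight x -30 top [(-50.0, -39.5), (0.0, 39.0), (49.5, 50.0)] wr [(-37.5, 37.5), (40.0, 41.0)]
straight x 0 top [(-50.0, -49.0), (21.5, 38.5), (48.5, 49.5)] wr [(-38.0, -20.0), (19.0, 38.0), (40.5, 41.0)]
bend 30 [(-38.5, -20.5), (18.5, 35.5)]
bend 60 [(-50.0, -50.0), (-38.0, -21.0), (19.0, 36.5)]
bend 85 [(-46.5, -46.5), (-37.0, -20.0), (19.5, 36.5)]
curb y 130 [(-37.5, -20.5), (20.0, 37.5)]
curb y 145 [(-38.0, -22.0), (20.5, 37.0)]
curb y 160 [(-37.5, -22.0), (20.5, 36.0)]
end along y [(-13.5, -13.0), (30.0, 41.5)]
start along x [(-3.0, 14.5), (21.0, 22.0)] [(-15.5, 39.5)]
```

The track frame (angle -27°, origin (465,-338)) agrees with the lips, bend, curbs and end stop to within about 1 mm, giving a seat at about (622,-250). I set the closed fingers behind the rear ball.

```bash
python3 - <<'E'
from h import *
go(327,-267.5,25,-117)
E
```

```text
dx -0.0545 dy 0.0507 dz 0.2776 roll 0.0471 j6 1.2 tcp [ 397.7 -243.9  302.6] yaw -114.3
```

```bash
python3 -m pendant '[{"dx":-0.0545,"dy":0.0507,"dz":0.02,"roll":0.047},{"dx":-0.0545,"dy":0.0507,"dz":0.06,"roll":0.047},{"dx":-0.0545,"dy":0.0507,"dz":0.12,"roll":0.047},{"dx":-0.0545,"dy":0.0507,"dz":0.17,"roll":0.047},{"dx":-0.0545,"dy":0.0507,"dz":0.2,"roll":0.047},{"dx":-0.0545,"dy":0.0507,"dz":0.2,"roll":0.047},{"dx":-0.0545,"dy":0.0507,"dz":0.2,"roll":0.047}]' 1
python3 - <<'E'
from trk import *
f=grab('wrist'); R,o=frame(-27)
S=np.arange(-50,50.1,.5)
for x in(-130,-120,-80,-70): print(x,runs(f,R,o,(x,0),(0,1),63,S))
print('start',[runs(f,R,o,(-135,s),(1,0),63,np.arange(-30,40,.5)) for s in(28,-28)])
go(327,-267.5,25,-117)
E
```

```text
time_s: 33.88
ee_pos: [327.9, -268.6, 104.6]
tool_rot: [[0.891, -0.455, 0.001], [-0.455, -0.891, -0.002], [0.002, 0.001, -1.0]]
contact_force: [-0.4, -1.1, -0.6]
width: 0.9
finger_force: 0.0
-130 [(-37.5, -21.0), (19.0, 35.5)]
-120 [(-37.5, -21.0), (-17.0, 14.5), (19.0, 35.5)]
-80 [(-37.5, -21.0), (-17.5, -15.5), (-13.5, 12.0), (19.0, 35.5)]
-70 [(-37.5, -21.0), (-18.0, 13.0), (19.0, 35.5)]
start [[(0.5, 39.5)], [(1.0, 39.5)]]
dx -0.0019 dy -0.0009 dz 0.0800 roll -0.0010 j6 1.09 tcp [ 328.1 -268.9  105. ] yaw -117.1
```

```bash
python3 -m pendant '[{"dx":-0.002,"dy":0,"dz":0.03,"roll":0},{"dx":-0.002,"dy":0,"dz":0.06,"roll":0},{"dx":-0.002,"dy":0,"dz":0.08,"roll":0},{"dx":-0.002,"dy":0,"dz":0.08,"roll":0},{"dx":-0.002,"dy":0,"dz":0.08,"roll":0}]' 1
cat >> trk.py <<'E'
R0,O0=frame(-27)
def cl(s):
    "centreline at arc length s from the bend's start: track xy, heading(rad)"
    L=50*np.pi
    if s<0: return np.array([s,0.]),0.
    if s<L: q=s/100; return np.array([100*np.sin(q),100-100*np.cos(q)]),q
    return np.array([100,100+s-L]),np.pi/2
def plan(s0,step,n=8,z=None):
    "rows (tool axes now) to bring the pusher to arc lengths s0+step.."
    o=arm.get_obs(); R,t=o['tool_rot'],o['ee_pos']
    yaw0=np.arctan2(R[1,0],R[0,0])
    p=R0.T@(t[:2]-O0); print('now track',p.round(1),'z',t[2].round(1),'heading',np.degrees(yaw0).round(1)+27)
    for i in range(1,n+1):
        q,h=cl(s0+step*i); w=R0@q+O0; d=R[:2,:2].T@(w-t[:2])/1000
        print('%d: dx %.3f dy %.3f roll %.3f'%(i,*d,-(h+np.radians(-27)-yaw0)))
E
python3 - <<'E'
from trk import *
plan(-155,12)
E
```

```text
time_s: 34.55
ee_pos: [326.4, -268.1, 24.9]
tool_rot: [[0.89, -0.455, 0.002], [-0.455, -0.89, -0.003], [0.003, 0.001, -1.0]]
contact_force: [0.3, -0.2, 0.4]
width: 0.3
finger_force: 0.0
now track [-155.5   -0.8] z 24.9 heading -0.10000000000000142
1: dx 0.012 dy -0.001 roll -0.001
2: dx 0.024 dy -0.001 roll -0.001
3: dx 0.036 dy -0.001 roll -0.001
4: dx 0.048 dy -0.001 roll -0.001
5: dx 0.060 dy -0.001 roll -0.001
6: dx 0.072 dy -0.001 roll -0.001
7: dx 0.084 dy -0.001 roll -0.001
8: dx 0.096 dy -0.001 roll -0.001
```

```bash
python3 -m pendant '[{"dx":0.010,"dy":0,"dz":0,"roll":0},{"dx":0.020,"dy":0,"dz":0,"roll":0},{"dx":0.032,"dy":0,"dz":0,"roll":0},{"dx":0.044,"dy":0,"dz":0,"roll":0},{"dx":0.056,"dy":0,"dz":0,"roll":0},{"dx":0.068,"dy":0,"dz":0,"roll":0},{"dx":0.080,"dy":0,"dz":0,"roll":0},{"dx":0.092,"dy":0,"dz":0,"roll":0}]' 1
python3 -m pendant '[{"dx":0.012,"dy":0,"dz":0,"roll":0},{"dx":0.024,"dy":0,"dz":0,"roll":0},{"dx":0.036,"dy":0,"dz":0,"roll":0},{"dx":0.048,"dy":0,"dz":0,"roll":0}]' 1
python3 - <<'E'
from trk import *
plan(-15,10)
f=grab('top'); W=cloud(f); hsv=cv2.cvtColor(f['frame'],cv2.COLOR_RGB2HSV)
# highest-point blobs (ball tops) near the track
m=(W[...,2]>20)&(W[...,2]<80)&(hsv[...,1]<25)&(hsv[...,2]>190); m[:160]=0;m[310:]=0;m[:,:340]=0;m[:,450:]=0
n,l,s,c=cv2.connectedComponentsWithStats(m.astype(np.uint8))
for i in range(1,n):
    if s[i,4]>40: p=ray(f,c[i],45)[0]; print(s[i],(R0.T@(p[:2]-O0)).round(1))
E
```

```text
time_s: 35.55
ee_pos: [408.0, -309.0, 23.1]
tool_rot: [[0.89, -0.455, -0.0], [-0.455, -0.89, 0.0], [-0.001, -0.0, -1.0]]
contact_force: [-1.9, 0.4, 1.0]
width: 0.9
finger_force: 0.6
time_s: 36.05
ee_pos: [450.8, -330.9, 23.1]
tool_rot: [[0.89, -0.455, -0.0], [-0.455, -0.89, 0.0], [-0.0, -0.0, -1.0]]
contact_force: [-0.6, 0.5, 0.5]
width: 0.5
finger_force: 0.5
now track [-16.2  -0.3] z 23.1 heading -0.10000000000000142
1: dx 0.011 dy -0.000 roll -0.001
2: dx 0.021 dy -0.000 roll -0.051
3: dx 0.031 dy -0.001 roll -0.151
4: dx 0.041 dy -0.003 roll -0.251
5: dx 0.050 dy -0.006 roll -0.351
6: dx 0.060 dy -0.010 roll -0.451
7: dx 0.068 dy -0.015 roll -0.551
8: dx 0.077 dy -0.021 roll -0.651
[403 213  11  11  85] [72.9 22.3]
```

```bash
python3 -m pendant '[{"dx":0.011,"dy":0,"dz":0,"roll":0},{"dx":0.021,"dy":0,"dz":0,"roll":-0.05},{"dx":0.031,"dy":-0.001,"dz":0,"roll":-0.15},{"dx":0.041,"dy":-0.003,"dz":0,"roll":-0.25},{"dx":0.050,"dy":-0.006,"dz":0,"roll":-0.35},{"dx":0.060,"dy":-0.010,"dz":0,"roll":-0.45},{"dx":0.068,"dy":-0.015,"dz":0,"roll":-0.55},{"dx":0.077,"dy":-0.021,"dz":0,"roll":-0.65}]' 1
python3 - <<'E'
from trk import *
plan(65,7)
f=grab('top'); W=cloud(f); hsv=cv2.cvtColor(f['frame'],cv2.COLOR_RGB2HSV)
m=(W[...,2]>20)&(W[...,2]<80)&(hsv[...,1]<25)&(hsv[...,2]>190); m[:160]=0;m[310:]=0;m[:,:340]=0;m[:,450:]=0
n,l,s,c=cv2.connectedComponentsWithStats(m.astype(np.uint8))
for i in range(1,n):
    if s[i,4]>40: p=ray(f,c[i],45)[0]; print(s[i],(R0.T@(p[:2]-O0)).round(1))
E
```

```text
time_s: 37.1
ee_pos: [528.3, -347.0, 23.1]
tool_rot: [[0.984, 0.18, -0.001], [0.18, -0.984, 0.0], [-0.001, -0.0, -1.0]]
contact_force: [-1.2, 0.0, 1.1]
width: 0.5
finger_force: 1.1
now track [60.3 20.6] z 23.1 heading 37.3
1: dx 0.007 dy 0.000 roll -0.068
2: dx 0.014 dy -0.001 roll -0.138
3: dx 0.021 dy -0.002 roll -0.208
4: dx 0.028 dy -0.004 roll -0.278
5: dx 0.034 dy -0.006 roll -0.348
6: dx 0.041 dy -0.008 roll -0.418
7: dx 0.047 dy -0.011 roll -0.488
8: dx 0.053 dy -0.015 roll -0.558
[382 189  11  10  75] [105.3  98.4]
```

```bash
python3 -m pendant '[{"dx":0.007,"dy":0,"dz":0,"roll":-0.068},{"dx":0.014,"dy":-0.001,"dz":0,"roll":-0.138},{"dx":0.021,"dy":-0.002,"dz":0,"roll":-0.208},{"dx":0.028,"dy":-0.004,"dz":0,"roll":-0.278},{"dx":0.034,"dy":-0.006,"dz":0,"roll":-0.348},{"dx":0.041,"dy":-0.008,"dz":0,"roll":-0.418},{"dx":0.041,"dy":-0.008,"dz":0,"roll":-0.418}]' 1
python3 - <<'E'
from trk import *
plan(107,4,4)
f=grab('top'); W=cloud(f); hsv=cv2.cvtColor(f['frame'],cv2.COLOR_RGB2HSV)
m=(W[...,2]>20)&(W[...,2]<80)&(hsv[...,1]<25)&(hsv[...,2]>180); m[:160]=0;m[310:]=0;m[:,:340]=0;m[:,450:]=0
n,l,s,c=cv2.connectedComponentsWithStats(m.astype(np.uint8))
for i in range(1,n):
    if s[i,4]>20: p=ray(f,c[i],45)[0]; print(s[i],(R0.T@(p[:2]-O0)).round(1),W[l==i][:,2].mean().round(1))
E
```

```text
time_s: 38.02
ee_pos: [567.6, -331.8, 23.2]
tool_rot: [[0.829, 0.56, 0.0], [0.56, -0.829, -0.0], [0.0, 0.0, -1.0]]
contact_force: [-0.0, 0.4, 0.5]
width: 0.2
finger_force: 0.0
now track [88.3 52. ] z 23.2 heading 61.0
1: dx 0.004 dy -0.001 roll -0.045
2: dx 0.008 dy -0.001 roll -0.085
3: dx 0.012 dy -0.001 roll -0.125
4: dx 0.016 dy -0.002 roll -0.165
[351 171  11  21  38] [ 95.1 185.4] 33.6
[362 179  13  14 138] [101.3 151.7] 56.5
[386 180  10   6  24] [133.3 105.2] 63.6
```

The front ball is in the seat (top seen at about (101,152) in the track frame). I lift the fingers out, open, and go above the seat.

```bash
python3 -m pendant '[{"dx":0,"dy":0,"dz":-0.03,"roll":0},{"dx":0,"dy":0,"dz":-0.08,"roll":0},{"dx":0,"dy":0,"dz":-0.12,"roll":0},{"dx":0,"dy":0,"dz":-0.14,"roll":0},{"dx":0,"dy":0,"dz":-0.14,"roll":0}]' 1
python3 - <<'E'
from trk import *
s=R0@[100,150]+O0; print(s); go(*s,150,-27)
E
```

```text
time_s: 38.7
ee_pos: [567.6, -332.4, 164.3]
tool_rot: [[0.828, 0.56, 0.002], [0.56, -0.828, -0.002], [0.001, 0.002, -1.0]]
contact_force: [0.5, -0.5, -1.0]
width: 0.9
finger_force: 0.0
[ 622.48510815 -249.73678881]
dx 0.0917 dy -0.0378 dz 0.0142 roll -0.5051 j6 0.27 tcp [ 567.6 -332.4  164.3] yaw -55.9
```

```bash
python3 -m pendant '[{"dx":0.045,"dy":-0.019,"dz":0,"roll":-0.18},{"dx":0.092,"dy":-0.038,"dz":0.01,"roll":-0.36},{"dx":0.092,"dy":-0.038,"dz":0.014,"roll":-0.505},{"dx":0.092,"dy":-0.038,"dz":0.014,"roll":-0.505},{"dx":0.092,"dy":-0.038,"dz":0.014,"roll":-0.505},{"dx":0.092,"dy":-0.038,"dz":0.014,"roll":-0.505},{"dx":0.092,"dy":-0.038,"dz":0.014,"roll":-0.505}]' 0
python3 - <<'E'
from trk import *
f=grab('wrist','w6'); S=np.arange(-50,50.1,.5)
for y in(125,170): print('curb',y,runs(f,R0,O0,(100,y),(1,0),13,S))
print('end',runs(f,R0,O0,(100,150),(0,1),34,np.arange(-20,60,.5)))
hsv=cv2.cvtColor(f['frame'],cv2.COLOR_RGB2HSV)
g=cv2.medianBlur(cv2.cvtColor(f['frame'],cv2.COLOR_RGB2GRAY),5)
p=proj(f,[*(R0@[100,150]+O0),32])[0]; print('expected px',p)
c=cv2.HoughCircles(g,cv2.HOUGH_GRADIENT,1,60,param1=80,param2=25,minRadius=25,maxRadius=60)
for q in c[0][:6]:
    w=ray(f,q[:2],32)[0]; print(q.round(1),(R0.T@(w[:2]-O0)).round(1))
s=R0@[100,150]+O0; go(*s,16,-27)
E
```

```text
time_s: 39.58
ee_pos: [621.9, -249.2, 149.3]
tool_rot: [[0.455, 0.891, 0.0], [0.891, -0.455, -0.0], [-0.0, 0.0, -1.0]]
contact_force: [0.4, 0.8, -0.4]
width: 67.0
finger_force: 0.0
curb 125 [(-35.5, 35.0)]
curb 170 [(-35.5, -22.5), (-16.5, 17.5), (22.0, 35.0)]
end [(-20.0, 37.5), (39.5, 39.5)]
expected px [278.84232303 199.714945  ]
[279.5 198.5  35.1] [100.5 151. ]
[453.5 282.5  50.4] [250.5  76.4]
[281.5 267.5  36. ] [102.3  90.6]
[ 3.5 49.5 30.2] [-103.2  264.3]
dx -0.0003 dy 0.0007 dz 0.1334 roll -0.0003 j6 -0.08 tcp [ 622.  -249.2  149.4] yaw -27.0
```

View pics/w6.png

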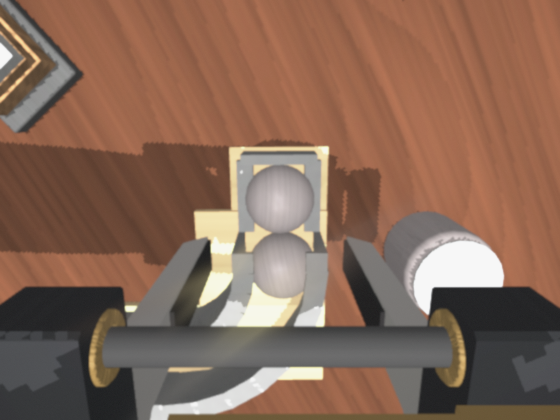

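The front ball is seated at (280,199), the rear ball touches it under the lips at (281,267), and the tin at (455,270) is clear of the fingers. I go down and grip across the track.

```bash
python3 -m pendant '[{"dx":0,"dy":0.001,"dz":0,"roll":0},{"dx":0,"dy":0.001,"dz":0,"roll":0},{"dx":0,"dy":0.001,"dz":0.05,"roll":0},{"dx":0,"dy":0.001,"dz":0.1,"roll":0},{"dx":0,"dy":0.001,"dz":0.132,"roll":0},{"dx":0,"dy":0.001,"dz":0.132,"roll":0},{"dx":0,"dy":0.001,"dz":0.132,"roll":0}]' 0
python3 -m pendant '[{"dx":0,"dy":0,"dz":0,"roll":0},{"dx":0,"dy":0,"dz":0,"roll":0},{"dx":0,"dy":0,"dz":0,"roll":0},{"dx":0,"dy":0,"dz":0,"roll":0},{"dx":0,"dy":0,"dz":0,"roll":0},{"dx":0,"dy":0,"dz":0,"roll":0}]' 0.7 30
python3 - <<'E'
from trk import *
s=R0@[100,150]+O0; go(*s,16,-27)
E
```

```text
time_s: 40.5
ee_pos: [624.1, -249.9, 19.0]
tool_rot: [[0.453, 0.891, 0.002], [0.891, -0.453, -0.001], [-0.0, 0.003, -1.0]]
contact_force: [0.1, -0.3, 0.5]
width: 93.9
finger_force: 0.0
time_s: 41.25
ee_pos: [623.1, -249.3, 17.4]
tool_rot: [[0.453, 0.891, 0.0], [0.891, -0.453, -0.0], [-0.0, 0.0, -1.0]]
contact_force: [-0.1, -0.6, 1.5]
width: 55.2
finger_force: 30.0
dx -0.0007 dy -0.0004 dz 0.0014 roll 0.0007 j6 -0.08 tcp [ 623.1 -249.3   17.4] yaw -27.0
```

```bash
python3 -m pendant '[{"dx":0,"dy":0,"dz":-0.01,"roll":0},{"dx":0,"dy":0,"dz":-0.03,"roll":0},{"dx":0,"dy":0,"dz":-0.06,"roll":0},{"dx":0,"dy":0,"dz":-0.1,"roll":0},{"dx":0,"dy":0,"dz":-0.14,"roll":0},{"dx":0,"dy":0,"dz":-0.15,"roll":0},{"dx":0,"dy":0,"dz":-0.15,"roll":0},{"dx":0,"dy":0,"dz":-0.15,"roll":0}]' 0.7 30
python3 - <<'E'
from h import *
go(476.8,-42.6,150,13.1)
E
```

```text
time_s: 42.25
ee_pos: [621.8, -248.5, 164.7]
tool_rot: [[0.453, 0.891, -0.003], [0.891, -0.453, 0.002], [0.0, -0.004, -1.0]]
contact_force: [-0.0, -0.1, -2.7]
width: 54.8
finger_force: 30.0
dx 0.1178 dy -0.2225 dz 0.0157 roll -0.6992 j6 -0.08 tcp [ 621.8 -248.5  164.7] yaw -27.0
```

```bash
python3 -m pendant '[{"dx":0.015,"dy":-0.03,"dz":0,"roll":-0.1},{"dx":0.035,"dy":-0.065,"dz":0,"roll":-0.22},{"dx":0.055,"dy":-0.105,"dz":0,"roll":-0.34},{"dx":0.075,"dy":-0.145,"dz":0,"roll":-0.46},{"dx":0.095,"dy":-0.185,"dz":0,"roll":-0.58},{"dx":0.110,"dy":-0.21,"dz":0.01,"roll":-0.66},{"dx":0.118,"dy":-0.2225,"dz":0.015,"roll":-0.699},{"dx":0.118,"dy":-0.2225,"dz":0.015,"roll":-0.699}]' 0.7 30
python3 -m pendant '[{"dx":0,"dy":0,"dz":0,"roll":0},{"dx":0,"dy":0,"dz":0,"roll":0}]'
python3 - <<'E'
from h import *
f=grab('wrist')
for z in(63,): 
    H,S,V=cv2.split(cv2.cvtColor(f['frame'],cv2.COLOR_RGB2HSV))
    for r in rects(f,((S<30)&(V>150)).astype(np.uint8)[:300],63,300): print(np.round(r[:5],1),r[5])
go(476.8,-42.6,68.5,13.1)
F=f['frame'][60:320,140:420,::-1]; cv2.imwrite('pics/c4.png',cv2.resize(F,None,fx=2,fy=2))
E
```

```text
time_s: 43.25
ee_pos: [477.4, -42.7, 151.1]
tool_rot: [[-0.227, 0.974, -0.002], [0.974, 0.227, 0.0], [0.001, -0.002, -1.0]]
contact_force: [0.1, -0.1, -1.7]
width: 54.8
finger_force: 30.0
time_s: 43.5
ee_pos: [478.9, -44.0, 152.6]
tool_rot: [[-0.225, 0.974, 0.001], [0.974, 0.225, -0.0], [-0.0, 0.001, -1.0]]
contact_force: [0.2, 0.9, -2.6]
width: 55.0
finger_force: 30.0
[486.3 -85.2  78.9  63.6  13. ] (225, 222, 102, 78)
[464.2   2.6 119.4  61.  -77.3] (228, 53, 91, 171)
dx 0.0017 dy -0.0016 dz 0.0840 roll -0.0013 j6 -0.56 tcp [478.7 -43.9 152.5] yaw 13.0
```

```bash
python3 - <<'E'
from h import *
for n in('wrist','top'):
    f=grab(n); m=((~(pressmask(f)>0))).astype(np.uint8)
    p=proj(f,[462.8,17.8,63])[0]; print(n,'exp',p.round(1))
    cnt=cv2.findContours(m,cv2.RETR_LIST,cv2.CHAIN_APPROX_NONE)[0]
    for c in cnt:
        a=cv2.contourArea(c)
        if a<60 or a>6000 or cv2.pointPolygonTest(c,tuple(map(float,p)),False)<0: continue
        w=ray(f,c[:,0,:],63)[:,:2].astype(np.float32); e=cv2.fitEllipse(w); print(a,'pocket',np.round(e[0],1),np.round(e[1],1))
E
```

```text
wrist exp [275.8 121.1]
2397.5 pocket [460.5  18.9] [38.1 38.2]
top exp [265.4 248.3]
```

```bash
python3 -m pendant '[{"dx":0.002,"dy":-0.0025,"dz":0.03,"roll":0},{"dx":0.002,"dy":-0.0025,"dz":0.06,"roll":0},{"dx":0.002,"dy":-0.0025,"dz":0.078,"roll":0},{"dx":0.002,"dy":-0.0025,"dz":0.083,"roll":0},{"dx":0.002,"dy":-0.0025,"dz":0.083,"roll":0},{"dx":0.002,"dy":-0.0025,"dz":0.083,"roll":0}]' 0.7 30
python3 - <<'E'
from h import *
go(475.7,-42,68.5,13.1); print(arm.get_obs()['contact_force'])
E
```

```text
time_s: 44.4
ee_pos: [476.0, -42.1, 70.2]
tool_rot: [[-0.226, 0.974, 0.002], [0.974, 0.226, -0.001], [-0.001, 0.002, -1.0]]
contact_force: [-0.7, -0.1, -2.4]
width: 55.1
finger_force: 30.0
dx 0.0002 dy -0.0003 dz 0.0017 roll -0.0002 j6 -0.55 tcp [476.  -42.1  70.2] yaw 13.1
[-0.71961859 -0.08595913 -2.42724377]
```

```bash
python3 -m pendant '[{"dx":0,"dy":0,"dz":0.001,"roll":0},{"dx":0,"dy":0,"dz":0.002,"roll":0},{"dx":0,"dy":0,"dz":0.002,"roll":0},{"dx":0,"dy":0,"dz":0.002,"roll":0}]' 0.7 30
python3 -m pendant '[{"dx":0,"dy":0,"dz":0,"roll":0},{"dx":0,"dy":0,"dz":0,"roll":0},{"dx":0,"dy":0,"dz":0,"roll":0},{"dx":0,"dy":0,"dz":0,"roll":0},{"dx":0,"dy":0,"dz":-0.02,"roll":0},{"dx":0,"dy":0,"dz":-0.06,"roll":0},{"dx":0,"dy":0,"dz":-0.1,"roll":0},{"dx":0,"dy":0,"dz":-0.12,"roll":0}]' 0
python3 - <<'E'
from h import *
f=grab('wrist'); g=cv2.medianBlur(cv2.cvtColor(f['frame'],cv2.COLOR_RGB2GRAY),5)
p=proj(f,[[475.7,-42,82.6],[461.5,18,63]]); print(p.round())
c=cv2.HoughCircles(g,cv2.HOUGH_GRADIENT,1,50,param1=80,param2=22,minRadius=20,maxRadius=60)
for q in c[0][:8]: print(q.round(1),ray(f,q[:2],82.6).round(1),ray(f,q[:2],63).round(1))
W=cloud(f); print('ball top z',[np.nanmax(W[int(v)-15:int(v)+15,int(u)-15:int(u)+15,2]).round(1) for u,v in p])
from trk import *
s=R0@cl(88)[0]+O0; go(*s,150,-27)
E
```

```text
time_s: 44.9
ee_pos: [475.7, -42.1, 67.7]
tool_rot: [[-0.227, 0.974, 0.001], [0.974, 0.227, -0.001], [-0.001, 0.001, -1.0]]
contact_force: [-0.7, -0.6, 0.6]
width: 54.6
finger_force: 30.0
time_s: 45.9
ee_pos: [476.2, -42.1, 189.8]
tool_rot: [[-0.227, 0.974, 0.003], [0.974, 0.227, -0.001], [-0.002, 0.003, -1.0]]
contact_force: [-0.1, -0.4, -0.3]
width: 93.7
finger_force: 0.0
[[277. 203.]
 [277. 122.]]
[275.5 120.5  25.7] [[460.4  19.4  82.6]] [[460.5  18.8  63. ]]
[277.5 206.5  39.9] [[476.8 -44.8  82.6]] [[478.  -49.8  63. ]]
[366.5 398.5  27.5] [[ 596.5 -202.5   82.6]] [[ 605.9 -218.2   63. ]]
[ 50.5 364.5  26.6] [[ 314.  -230.5   82.6]] [[ 304.2 -248.2   63. ]]
ball top z [np.float64(111.4), np.float64(54.5)]
dx -0.3069 dy 0.0033 dz 0.0429 roll 0.6998 j6 -0.55 tcp [477.4 -42.4 191.8] yaw 13.1
```

The first ball sits in its pocket, with its top at z=111 as it must be. I return for the second ball.

```bash
python3 - <<'E'
from trk import *
q,h=cl(92); w=R0@q+O0; print(w,np.degrees(h)-27-90); go(*w,150,np.degrees(h)-27-90)
E
```

```text
[ 554.06989458 -338.98659396] -64.28788284796426
dx -0.3061 dy 0.0073 dz 0.0429 roll 1.3506 j6 -0.55 tcp [477.4 -42.4 191.8] yaw 13.1
```

```bash
python3 -m pendant '[{"dx":-0.04,"dy":0.001,"dz":0,"roll":0.18},{"dx":-0.09,"dy":0.002,"dz":0,"roll":0.36},{"dx":-0.14,"dy":0.004,"dz":0,"roll":0.54},{"dx":-0.19,"dy":0.005,"dz":0.01,"roll":0.72},{"dx":-0.24,"dy":0.006,"dz":0.02,"roll":0.90},{"dx":-0.28,"dy":0.007,"dz":0.03,"roll":1.08},{"dx":-0.306,"dy":0.007,"dz":0.04,"roll":1.26},{"dx":-0.306,"dy":0.007,"dz":0.04,"roll":1.35}]' 1
python3 -m pendant '[{"dx":0,"dy":0,"dz":0,"roll":0},{"dx":0,"dy":0,"dz":0,"roll":0},{"dx":0,"dy":0,"dz":0,"roll":0},{"dx":0,"dy":0,"dz":0,"roll":0}]' 1
python3 - <<'E'
from trk import *
for n in('wrist','top'):
    f=grab(n); g=cv2.medianBlur(cv2.cvtColor(f['frame'],cv2.COLOR_RGB2GRAY),3 if n=='top' else 5)
    rr=(20,60) if n=='wrist' else (8,16)
    c=cv2.HoughCircles(g,cv2.HOUGH_GRADIENT,1,15,param1=80,param2=18,minRadius=rr[0],maxRadius=rr[1])
    for q in c[0]:
        t=R0.T@(ray(f,q[:2],36)[0][:2]-O0)
        if -150<t[0]<150 and -50<t[1]<200: print(n,q.round(1),t.round(1))
q,h=cl(92); w=R0@q+O0; go(*w,24,np.degrees(h)-27-90)
S=np.arange(-50,50.1,.5); f=grab('wrist')
for th in(60,75): a=np.radians(th); print('bend',th,runs(f,R0,O0,(100*np.sin(a),100-100*np.cos(a)),(np.sin(a),-np.cos(a)),63,S))
W=cloud(f); m=(W[...,2]>63)&(W[...,2]<68); m[300:]=0
E
```

```text
time_s: 46.95
ee_pos: [550.5, -339.5, 144.6]
tool_rot: [[0.903, 0.429, -0.002], [0.429, -0.903, 0.002], [-0.001, -0.003, -1.0]]
contact_force: [0.0, 0.4, 0.7]
width: 17.7
finger_force: 0.0
time_s: 47.45
ee_pos: [551.5, -338.0, 147.4]
tool_rot: [[0.9, 0.435, 0.0], [0.435, -0.9, -0.0], [0.0, 0.0, -1.0]]
contact_force: [-0.8, 0.6, 0.2]
width: 0.4
finger_force: 0.0
wrist [246.5 110.5  55. ] [100.5 108.8]
wrist [208.5  55.5  47.1] [102.6 155.8]
wrist [261.5 121.5  38.3] [104.5  95.6]
wrist [220.5  70.5  52.8] [103.  142.6]
wrist [223.5  55.5  42.7] [111.2 149.2]
wrist [202.5  71.5  41.4] [ 92. 150.]
wrist [266.5 137.5  49.4] [100.2  83.8]
wrist [271.5 186.5  59.4] [80.  51.2]
wrist [193.5 231.5  32.1] [ 6.7 60. ]
wrist [178.5 228.5  47. ] [-1.3 69.3]
wrist [189.5 335.5  58.3] [-58.4 -11.1]
wrist [255.5 176.5  30.2] [74.9 65.1]
wrist [178.5 202.5  51.6] [13.  85.8]
wrist [199.5  43.5  31.6] [102.6 165.9]
wrist [231.5 297.5  40.5] [-5.9 -4.8]
wrist [170.5 104.5  33.2] [ 57.9 146.6]
wrist [114.5 283.5  28.8] [-76.4  65.2]
wrist [284.5 177.5  23. ] [92.5 50.7]
wrist [187.5  83.5  21. ] [ 77.8 150.3]
top [388.5 196.5  13.2] [101.4  90.2]
dx 0.0019 dy 0.0019 dz 0.1234 roll 0.0010 j6 0.4 tcp [ 551.5 -338.1  147.4] yaw -64.2
bend 60 [(-36.0, -19.5), (20.5, 36.5)]
bend 75 [(-36.0, -19.5), (-9.5, -9.5), (21.0, 37.0)]
```

```bash
python3 -m pendant '[{"dx":0.002,"dy":0.002,"dz":0.03,"roll":0},{"dx":0.002,"dy":0.002,"dz":0.07,"roll":0},{"dx":0.002,"dy":0.002,"dz":0.11,"roll":0},{"dx":0.002,"dy":0.002,"dz":0.123,"roll":0},{"dx":0.002,"dy":0.002,"dz":0.123,"roll":0},{"dx":0.002,"dy":0.002,"dz":0.123,"roll":0}]' 1
python3 - <<'E'
from trk import *
plan(92,8)
E
```

```text
time_s: 48.35
ee_pos: [555.3, -340.2, 26.3]
tool_rot: [[0.901, 0.434, 0.003], [0.434, -0.901, -0.002], [0.001, 0.003, -1.0]]
contact_force: [-0.2, -0.3, 0.5]
width: 0.3
finger_force: 0.0
now track [81.2 38.9] z 26.3 heading 52.7
1: dx 0.007 dy -0.002 roll -0.079
2: dx 0.015 dy -0.003 roll -0.159
3: dx 0.023 dy -0.004 roll -0.239
4: dx 0.031 dy -0.007 roll -0.319
5: dx 0.038 dy -0.010 roll -0.399
6: dx 0.046 dy -0.013 roll -0.479
7: dx 0.053 dy -0.017 roll -0.559
8: dx 0.059 dy -0.021 roll -0.639
```

```bash
python3 -m pendant '[{"dx":0.007,"dy":-0.001,"dz":0.002,"roll":-0.079},{"dx":0.015,"dy":-0.002,"dz":0.002,"roll":-0.159},{"dx":0.023,"dy":-0.004,"dz":0.002,"roll":-0.239},{"dx":0.031,"dy":-0.006,"dz":0.002,"roll":-0.319},{"dx":0.038,"dy":-0.009,"dz":0.002,"roll":-0.399},{"dx":0.046,"dy":-0.012,"dz":0.002,"roll":-0.479},{"dx":0.053,"dy":-0.016,"dz":0.002,"roll":-0.559},{"dx":0.053,"dy":-0.016,"dz":0.002,"roll":-0.559}]' 1
python3 - <<'E'
from trk import *
plan(148,6,4)
f=grab('top'); g=cv2.medianBlur(cv2.cvtColor(f['frame'],cv2.COLOR_RGB2GRAY),3)
c=cv2.HoughCircles(g,cv2.HOUGH_GRADIENT,1,15,param1=80,param2=15,minRadius=8,maxRadius=16)
for q in c[0]:
    t=R0.T@(ray(f,q[:2],34)[0][:2]-O0)
    if -150<t[0]<150 and -50<t[1]<200: print(q.round(1),t.round(1))
E
```

```text
time_s: 49.35
ee_pos: [596.1, -302.1, 24.2]
tool_rot: [[0.533, 0.846, 0.003], [0.846, -0.533, -0.002], [-0.0, 0.003, -1.0]]
contact_force: [0.0, -0.1, -0.1]
width: 0.6
finger_force: 0.0
now track [100.3  91.3] z 24.2 heading 84.8
1: dx 0.006 dy -0.001 roll -0.061
2: dx 0.012 dy -0.001 roll -0.091
3: dx 0.017 dy -0.002 roll -0.091
4: dx 0.023 dy -0.002 roll -0.091
[376.5 190.5  15.4] [101.8 124.9]
[361.5 183.5  10.6] [100.6 168.1]
```

```bash
python3 - <<'E'
from trk import *
f=grab('top'); W=cloud(f)
T=(W[...,:2]-O0)@R0
m=(np.abs(T[...,0]-100)<18)&(T[...,1]>115)&(T[...,1]<180)&(W[...,2]<70)
for y in range(118,178,6):
    k=m&(np.abs(T[...,1]-y)<3); print(y,np.nanmedian(W[k][:,2]).round(1) if k.any() else None, end='; ')
k=m&(W[...,2]>48); print('\ncap centroid',T[k].mean(0).round(1),W[k][:,2].max().round(1),k.sum())
E
```

```text
118 None; 124 54.0; 130 58.1; 136 60.3; 142 60.9; 148 58.0; 154 55.8; 160 50.9; 166 7.7; 172 3.5; 
cap centroid [100.5 144.5] 66.6 205
```

```bash
python3 -m pendant '[{"dx":0.006,"dy":-0.001,"dz":0,"roll":-0.061},{"dx":0.012,"dy":-0.001,"dz":0,"roll":-0.091},{"dx":0.017,"dy":-0.002,"dz":0,"roll":-0.091},{"dx":0.021,"dy":-0.002,"dz":0,"roll":-0.091},{"dx":0.021,"dy":-0.002,"dz":0,"roll":-0.091}]' 1
python3 - <<'E'
from trk import *
plan(171,3,1); f=grab('top'); W=cloud(f); T=(W[...,:2]-O0)@R0
m=(np.abs(T[...,0]-100)<18)&(T[...,1]>115)&(T[...,1]<180)&(W[...,2]<70)
for y in range(118,178,6):
    k=m&(np.abs(T[...,1]-y)<3); print(y,np.nanmedian(W[k][:,2]).round(1) if k.any() else None, end='; ')
E
```

```text
time_s: 50.08
ee_pos: [604.5, -282.7, 22.2]
tool_rot: [[0.454, 0.891, 0.0], [0.891, -0.454, -0.0], [-0.0, 0.0, -1.0]]
contact_force: [0.5, -0.5, 0.3]
width: 0.3
finger_force: 0.0
now track [ 98.9 112.5] z 22.2 heading 90.0
1: dx 0.004 dy 0.001 roll -0.000
118 None; 124 None; 130 None; 136 None; 142 None; 148 57.5; 154 57.3; 160 56.5; 166 52.0; 172 46.5;
```

```bash
python3 -m pendant '[{"dx":0,"dy":0,"dz":-0.03,"roll":0},{"dx":0,"dy":0,"dz":-0.08,"roll":0},{"dx":0,"dy":0,"dz":-0.125,"roll":0},{"dx":0.02,"dy":0.001,"dz":-0.125,"roll":0},{"dx":0.0375,"dy":0.001,"dz":-0.125,"roll":0},{"dx":0.0375,"dy":0.001,"dz":-0.125,"roll":0}]' 1
python3 -m pendant '[{"dx":0,"dy":0,"dz":0,"roll":0},{"dx":0,"dy":0,"dz":0,"roll":0},{"dx":0,"dy":0,"dz":0,"roll":0},{"dx":0,"dy":0,"dz":0,"roll":0}]' 0
python3 - <<'E'
from trk import *
f=grab('wrist'); g=cv2.medianBlur(cv2.cvtColor(f['frame'],cv2.COLOR_RGB2GRAY),5)
c=cv2.HoughCircles(g,cv2.HOUGH_GRADIENT,1,60,param1=80,param2=25,minRadius=25,maxRadius=60)
for q in c[0][:5]: print(q.round(1),(R0.T@(ray(f,q[:2],32)[0][:2]-O0)).round(1))
s=R0@[100,150.5]+O0; go(*s,16.5,-27)
E
```

```text
time_s: 50.88
ee_pos: [621.7, -247.8, 144.8]
tool_rot: [[0.452, 0.892, -0.003], [0.892, -0.452, 0.002], [0.0, -0.004, -1.0]]
contact_force: [0.1, 0.1, -1.4]
width: 0.5
finger_force: 0.0
time_s: 51.38
ee_pos: [622.2, -250.3, 147.2]
tool_rot: [[0.455, 0.891, -0.0], [0.891, -0.455, -0.0], [-0.0, 0.0, -1.0]]
contact_force: [0.5, -0.2, 0.3]
width: 36.9
finger_force: 0.0
[275.5 199.5  33.8] [ 97.9 149.9]
[454.5 283.5  51.2] [250.9  75.8]
dx 0.0010 dy 0.0000 dz 0.1308 roll -0.0006 j6 -0.08 tcp [ 622.2 -250.2  147.3] yaw -27.0
```

```bash
python3 -m pendant '[{"dx":0,"dy":-0.001,"dz":0,"roll":0},{"dx":0,"dy":-0.001,"dz":0,"roll":0},{"dx":0,"dy":-0.001,"dz":0,"roll":0},{"dx":0,"dy":-0.001,"dz":0,"roll":0},{"dx":0,"dy":-0.001,"dz":0.05,"roll":0},{"dx":0,"dy":-0.001,"dz":0.1,"roll":0},{"dx":0,"dy":-0.001,"dz":0.13,"roll":0},{"dx":0,"dy":-0.001,"dz":0.13,"roll":0}]' 0
python3 -m pendant '[{"dx":0,"dy":0,"dz":0,"roll":0},{"dx":0,"dy":0,"dz":0,"roll":0},{"dx":0,"dy":0,"dz":0,"roll":0},{"dx":0,"dy":0,"dz":0,"roll":0},{"dx":0,"dy":0,"dz":0,"roll":0},{"dx":0,"dy":0,"dz":0,"roll":0}]' 0.7 30
python3 -m pendant '[{"dx":0,"dy":0,"dz":-0.01,"roll":0},{"dx":0,"dy":0,"dz":-0.03,"roll":0},{"dx":0,"dy":0,"dz":-0.06,"roll":0},{"dx":0,"dy":0,"dz":-0.1,"roll":0},{"dx":0,"dy":0,"dz":-0.14,"roll":0},{"dx":0,"dy":0,"dz":-0.15,"roll":0},{"dx":0,"dy":0,"dz":-0.15,"roll":0},{"dx":0,"dy":0,"dz":-0.15,"roll":0}]' 0.7 30
python3 - <<'E'
from h import *
go(461.5,18,165,13.1)
E
```

```text
time_s: 52.42
ee_pos: [619.3, -248.3, 14.1]
tool_rot: [[0.454, 0.891, -0.005], [0.891, -0.454, 0.003], [0.0, -0.006, -1.0]]
contact_force: [-0.6, 0.0, 0.3]
width: 94.3
finger_force: 0.0
time_s: 53.18
ee_pos: [621.7, -249.7, 17.8]
tool_rot: [[0.454, 0.891, 0.001], [0.891, -0.454, -0.0], [-0.0, 0.001, -1.0]]
contact_force: [-0.5, 1.0, 2.9]
width: 55.0
finger_force: 30.0
time_s: 54.18
ee_pos: [620.1, -248.8, 164.7]
tool_rot: [[0.454, 0.891, -0.004], [0.891, -0.454, 0.002], [0.0, -0.004, -1.0]]
contact_force: [0.4, -0.8, -3.1]
width: 54.2
finger_force: 30.0
dx 0.1656 dy -0.2625 dz 0.0008 roll -0.7002 j6 -0.08 tcp [ 620.1 -248.8  164.7] yaw -27.0
```

```bash
python3 -m pendant '[{"dx":0.02,"dy":-0.03,"dz":0,"roll":-0.08},{"dx":0.045,"dy":-0.07,"dz":0,"roll":-0.19},{"dx":0.07,"dy":-0.115,"dz":0,"roll":-0.3},{"dx":0.1,"dy":-0.16,"dz":0,"roll":-0.42},{"dx":0.13,"dy":-0.205,"dz":0,"roll":-0.54},{"dx":0.15,"dy":-0.24,"dz":0,"roll":-0.64},{"dx":0.162,"dy":-0.257,"dz":0,"roll":-0.69},{"dx":0.1655,"dy":-0.2625,"dz":0,"roll":-0.70}]' 0.7 30
python3 -m pendant '[{"dx":0,"dy":0,"dz":0,"roll":0},{"dx":0,"dy":0,"dz":0.01,"roll":0},{"dx":0,"dy":0,"dz":0.01,"roll":0},{"dx":0,"dy":0,"dz":0.01,"roll":0}]' 0.7 30
python3 - <<'E'
from h import *
go(461.5,18,70,13.1); print(arm.get_obs()['width'])
E
```

```text
time_s: 55.18
ee_pos: [462.2, 17.7, 166.5]
tool_rot: [[-0.227, 0.974, -0.001], [0.974, 0.227, -0.0], [0.0, -0.001, -1.0]]
contact_force: [0.6, -0.1, -3.8]
width: 54.7
finger_force: 30.0
time_s: 55.68
ee_pos: [462.8, 16.7, 156.9]
tool_rot: [[-0.226, 0.974, -0.001], [0.974, 0.226, 0.0], [0.0, -0.001, -1.0]]
contact_force: [-1.1, -0.9, -3.4]
width: 55.1
finger_force: 30.0
dx 0.0015 dy -0.0009 dz 0.0869 roll -0.0010 j6 -0.44 tcp [462.8  16.7 156.9] yaw 13.0
55.09462018194601
```

```bash
python3 -m pendant '[{"dx":0.0015,"dy":-0.001,"dz":0.03,"roll":0},{"dx":0.0015,"dy":-0.001,"dz":0.06,"roll":0},{"dx":0.0015,"dy":-0.001,"dz":0.08,"roll":0},{"dx":0.0015,"dy":-0.001,"dz":0.086,"roll":0},{"dx":0.0015,"dy":-0.001,"dz":0.086,"roll":0},{"dx":0.0015,"dy":-0.001,"dz":0.086,"roll":0},{"dx":0.0015,"dy":-0.001,"dz":0.086,"roll":0}]' 0.7 30
python3 - <<'E'
from h import *
go(461.5,18,68.5,13.1); print(arm.get_obs()['contact_force'])
E
```

```text
time_s: 56.55
ee_pos: [462.1, 18.2, 72.1]
tool_rot: [[-0.227, 0.974, 0.002], [0.974, 0.227, -0.0], [-0.001, 0.002, -1.0]]
contact_force: [-0.2, -0.5, -2.5]
width: 54.9
finger_force: 30.0
dx -0.0001 dy -0.0006 dz 0.0036 roll -0.0001 j6 -0.44 tcp [462.1  18.2  72.1] yaw 13.1
[-0.22853938 -0.4523173  -2.50511405]
```

```bash
python3 -m pendant '[{"dx":0,"dy":0,"dz":0.002,"roll":0},{"dx":0,"dy":0,"dz":0.003,"roll":0},{"dx":0,"dy":0,"dz":0.003,"roll":0},{"dx":0,"dy":0,"dz":0.003,"roll":0}]' 0.7 30
python3 -m pendant '[{"dx":0,"dy":0,"dz":0,"roll":0},{"dx":0,"dy":0,"dz":0,"roll":0},{"dx":0,"dy":0,"dz":0,"roll":0},{"dx":0,"dy":0,"dz":0,"roll":0},{"dx":0,"dy":0,"dz":-0.02,"roll":0},{"dx":0,"dy":0,"dz":-0.08,"roll":0},{"dx":0,"dy":0,"dz":-0.14,"roll":0},{"dx":0,"dy":0,"dz":-0.2,"roll":0}]' 0
python3 -m pendant '[{"dx":0,"dy":0,"dz":0,"roll":0},{"dx":0,"dy":0,"dz":0,"roll":0},{"dx":0,"dy":0,"dz":0,"roll":0}]' 0
python3 - <<'E'
from h import *
f=grab('wrist'); s=grab('side'); W=cloud(f); p=proj(f,[[475.7,-42,82.6],[461.8,18,82.6]])
print('tops',[np.nanmax(W[int(v)-15:int(v)+15,int(u)-15:int(u)+15,2]).round(1) for u,v in p])
a=f['frame'][60:320,140:420,::-1]; b=cv2.resize(s['frame'][150:280,250:390,::-1],(280,260))
cv2.imwrite('pics/end.png',cv2.resize(np.hstack([a,b]),None,fx=1.4,fy=1.4))
E
```

```text
time_s: 57.05
ee_pos: [461.5, 18.3, 68.3]
tool_rot: [[-0.227, 0.974, 0.0], [0.974, 0.227, -0.0], [-0.0, 0.0, -1.0]]
contact_force: [0.1, 0.4, -2.5]
width: 54.5
finger_force: 30.0
time_s: 58.05
ee_pos: [461.0, 18.5, 270.2]
tool_rot: [[-0.227, 0.974, 0.0], [0.974, 0.227, -0.0], [-0.0, 0.0, -1.0]]
contact_force: [1.2, -0.5, -0.2]
width: 94.0
finger_force: 0.0
time_s: 58.42
ee_pos: [460.3, 18.6, 266.0]
tool_rot: [[-0.226, 0.974, -0.004], [0.974, 0.226, 0.001], [0.002, -0.004, -1.0]]
contact_force: [-0.2, -0.6, -0.0]
width: 94.1
finger_force: 0.0
tops [np.float64(111.8), np.float64(111.6)]
```

View pics/end.png

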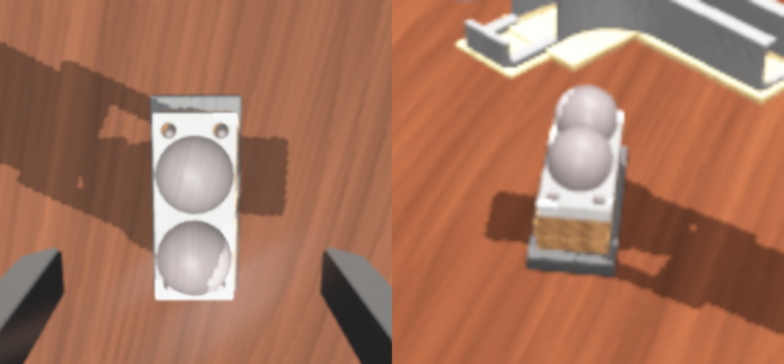

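Both balls sit in their pockets, at (193,175) and (193,258). The plate and all three layers lie flat on the jig, the track is empty and the gripper is clear. I hand the job in.

```bash
python3 -c "
from plant import arm
print(arm.close_job())"
```

```text
the job is handed in; nothing more can be done
None
```

I handed the job in at about 58 s: all three cork layers and the pressing plate lie flat on the jig's pins, and both balls sit in the plate's pockets. The hand-in gave no verdict.

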